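Change over the moisture-absorber drying dock in the dressing room

ROBOT

A 7-joint arm with a two-finger parallel gripper is mounted at the origin on the work surface. World frame = base frame: x ahead of the robot, y to its left, z up, the work surface at z = 0. Lengths are in m, angles in rad, forces in N, time in s.
With the tool pointing down it reaches from about 0.4 to 0.875 m from the base axis. Payload 6.5 kg.
Tool frame: the origin (TCP) lies between the finger pads; the fingertips stand 22 mm ahead of it and the grasp point (between the pads) lies 3 mm ahead of it; z points along the fingers, y is the line along which they close (so a half turn about z gives the same grasp; the last joint's range is limited). The gripper opens to 85 mm and grips with 20 to 120 N. Pads are 22 mm wide; open, the fingers measure 114 mm over their backs; the gripper's body (76 mm by 85 mm) begins 54 mm behind the grasp point. The pads swing forward as they close: fully open they stand 13 mm farther back than shut.
Start: joints at [-1.304, 0.536, -0.004, 1.538, 0.003, 1.067, -0.071], TCP at [0.212, 0.614, 0.253] pointing down, gripper open.
Joint ranges: [-2.7, 2.7], [-0.37, 2.16], [-1.27, 1.26], [0.24, 2.4], [-1.31, 4.45], [0.19, 1.91], [-2.76, 2.76]. Speed limits (rad/s): [2.39, 2.39, 3.14, 3.14, 3.14, 3.14, 3.14].

INTERFACE

Orientations are given as a rotation vector (axis times angle).
In Python, from cell import status, eyes, ticket gives the robot as it stands. The module is installed in compiled form; this text tells all that it offers.
- The arm moves only by the shell command python3 -m jog 'ROWS' [FORCE]. ROWS is JSON, a list of rows, each an object of numbers: "fingers": the opening, from -1 (shut) to 1 (fully open); "x", "y", "z": the shift along the tool's x, y, z in units of 5 cm (1.0 is 5 cm); "wx", "wy", "wz": the turn, a rotation vector about the tool's x, y, z in units of 4 degrees (1.0 is 4 degrees). In form: [{"fingers": .., "x": .., "y": .., "z": .., "wx": .., "wy": .., "wz": ..}, ...]. A call has 1 to 20 rows; each row shifts and turns the commanded pose from where the row before left it, along the tool's axes as they then stand; what a row does not reach is not made up. A row lasts 1/8 s, in which the tool goes at most 62.5 mm and 10.7 degrees, less where a joint would pass 70% of its speed; a pose out of reach is approached as far as the arm can. A call with a number of a shift or a turn outside -1 to 1 is refused whole. A call with a gripper value outside its range is refused whole. The fingers move at their own pace and stop on an object; FORCE is the grip in N (left out, the last holds). Time passes only in rows, so rows that do not move let the fingers close. It gives the time, the measured TCP pose, the force, the opening and the grip force at its end, in the units of the state.
- status.get_state(): the state, without advancing time (a new reading comes with each control period).
- eyes.grab_frame(name): name is "scene" or "top"; returns a dict with "image" (384x512x3 uint8, red, green, blue), "fx", "fy", "cx", "cy" (pixels), "k1" (the pictures are not rectified: a ray, as slopes to the right and down, at radius r is drawn at 1 + k1 r^2 times it, then the intrinsics apply), "extrinsics" (4x4, takes a point from world to camera coordinates). Camera axes: x right, y down, z forward; pixel columns grow to the right and rows downward; lengths in m; the calibration is good to about 2 mm. A picture is of the moment at which its call begins. There is no depth.
- ticket.job_done(): hands the job in; it is judged then, once.
The state is a dict: "time_s": time; "qpos": joint angles; "qd": joint speeds; "tau": joint torques, N m; "tool_pos": TCP position; "orientation": TCP orientation; "ft_force": force on the tool from outside, world axes, zero at the start; "torque": the same for the moment, N m; "finger_gap": finger opening in m; "grip_force": force on a finger pad.
Only numpy, scipy, OpenCV 4.12 (cv2) and the standard library are available. Lean on these libraries where they do the work, as an engineer would, in place of code of your own. Each camera call takes 0.05 s, during which the arm holds its last target. There are 200 camera calls.

TASK

Change over the drying dock: take the dried canisters off it and stand them in the wooden tray, then stand every damp canister from the table upright in the middle of a pad of its own, turned so that its spout points straight at that pad's nozzle. When all are in place, swing the sprung start lever right over to its stop, keep it there for half a second and let it come back. If a canister gets knocked out of place, put it right again; leave the brush, the polish tin and the bottle where they are.

Things in the scene. Friction and masses are not known exactly. Their poses are not given: they have to be found in the camera images.
- dock: drying dock, fixed: grey platform 210 x 500 mm, 25 mm high, with four round black pads in a row along y; behind them (+x) a white blower duct, top at 90 mm, with a dark nozzle facing each pad; at the -y end a white control box 55 mm high with the start lever. Origin: on the table under the middle of the row of pads; x from pads to duct, y along the row
- pad1 (a point): centre of pad 1 on the dock, on the platform's top face (25 mm above the table). Pads are 72 mm across, 115 mm apart, pad 1 at the dock's +y end. Its nozzle, 28 mm across, lies straight along the dock's +x: face 66 mm from the pad's centre, axis 75 mm above the table; a short white line on the platform points from pad to nozzle
- pad2 (a point): centre of pad 2 on the dock, on the platform's top face (25 mm above the table). Pads are 72 mm across, 115 mm apart, pad 1 at the dock's +y end. Its nozzle, 28 mm across, lies straight along the dock's +x: face 66 mm from the pad's centre, axis 75 mm above the table; a short white line on the platform points from pad to nozzle
- pad3 (a point): centre of pad 3 on the dock, on the platform's top face (25 mm above the table). Pads are 72 mm across, 115 mm apart, pad 1 at the dock's +y end. Its nozzle, 28 mm across, lies straight along the dock's +x: face 66 mm from the pad's centre, axis 75 mm above the table; a short white line on the platform points from pad to nozzle
- pad4 (a point): centre of pad 4 on the dock, on the platform's top face (25 mm above the table). Pads are 72 mm across, 115 mm apart, pad 1 at the dock's +y end. Its nozzle, 28 mm across, lies straight along the dock's +x: face 66 mm from the pad's centre, axis 75 mm above the table; a short white line on the platform points from pad to nozzle
- damp1: moisture-absorber canister: white cylinder 68 mm across, 75 mm high, with a black cap 40 mm across, 34 mm high on top (109 mm in all; grip the cap), 0.25 kg. One grey air spout, 22 mm across, sticks out sideways 50 mm above the foot, its tip 52 mm from the axis. Origin: centre of underside, x towards the spout. Damp: on the table at the start (3 or 4 present)
- damp1_spout (a point): tip of the spout of damp1
- damp2: moisture-absorber canister: white cylinder 68 mm across, 75 mm high, with a black cap 40 mm across, 34 mm high on top (109 mm in all; grip the cap), 0.25 kg. One grey air spout, 22 mm across, sticks out sideways 50 mm above the foot, its tip 52 mm from the axis. Origin: centre of underside, x towards the spout. Damp: on the table at the start (3 or 4 present)
- damp2_spout (a point): tip of the spout of damp2
- damp3: moisture-absorber canister: white cylinder 68 mm across, 75 mm high, with a black cap 40 mm across, 34 mm high on top (109 mm in all; grip the cap), 0.25 kg. One grey air spout, 22 mm across, sticks out sideways 50 mm above the foot, its tip 52 mm from the axis. Origin: centre of underside, x towards the spout. Damp: on the table at the start (3 or 4 present)
- damp3_spout (a point): tip of the spout of damp3
- damp4: moisture-absorber canister: white cylinder 68 mm across, 75 mm high, with a black cap 40 mm across, 34 mm high on top (109 mm in all; grip the cap), 0.25 kg. One grey air spout, 22 mm across, sticks out sideways 50 mm above the foot, its tip 52 mm from the axis. Origin: centre of underside, x towards the spout. Damp: on the table at the start (3 or 4 present)
- damp4_spout (a point): tip of the spout of damp4
- dry1: moisture-absorber canister: white cylinder 68 mm across, 75 mm high, with a black cap 40 mm across, 34 mm high on top (109 mm in all; grip the cap), 0.25 kg. One grey air spout, 22 mm across, sticks out sideways 50 mm above the foot, its tip 52 mm from the axis. Origin: centre of underside, x towards the spout. Dried: on a dock pad at the start (1 or 2 present)
- dry2: moisture-absorber canister: white cylinder 68 mm across, 75 mm high, with a black cap 40 mm across, 34 mm high on top (109 mm in all; grip the cap), 0.25 kg. One grey air spout, 22 mm across, sticks out sideways 50 mm above the foot, its tip 52 mm from the axis. Origin: centre of underside, x towards the spout. Dried: on a dock pad at the start (1 or 2 present)
- dry3: moisture-absorber canister: white cylinder 68 mm across, 75 mm high, with a black cap 40 mm across, 34 mm high on top (109 mm in all; grip the cap), 0.25 kg. One grey air spout, 22 mm across, sticks out sideways 50 mm above the foot, its tip 52 mm from the axis. Origin: centre of underside, x towards the spout. Dried: on a dock pad at the start (1 or 2 present)
- tray: light wooden tray, 250 mm (x) by 140 mm (y), walls 6 mm thick and 35 mm high, inner floor 6 mm above the table; room for two canisters side by side along x. Origin: centre of the underside
- start_lever (a joint): sprung start lever: upright arm with a cross bar on top, on the control box at the dock's -y end. 0 rad at rest (leaning to the dock's -x, towards the robot), 0.9 rad at its stop (leaning to +x); the hinge runs along the dock's y; about 6 N at the bar holds it at the stop, and it springs back when let go
- lever_grip (a point): middle of the lever's black cross bar (20 mm thick, 80 mm long, along the dock's y), 130 mm from the hinge; the hinge is 72 mm above the table, and at rest the bar is 189 mm above it
- brush: shoe brush 150 x 45 x 45 mm, a bystander; origin at the centre of its underside
- polish_tin: round flat tin 70 mm across, 26 mm high, a bystander; origin at the centre of its underside
- spray: grey bottle 60 mm across, 190 mm high, a bystander; origin at the centre of its underside
Things that resemble listed ones, but are neither listed nor needed, are in the scene too. Leave any green or purple look-alike of the damp1 alone.

How it is judged:
By the outcome, as a careful person would: the job done as asked, in the order asked, and still so for the second after the job is handed in, with the robot touching nothing.
Of damp1, damp2, damp3, damp4 only 3 to 4 are there at a start; the rules pass over those that are not, and their reading is None.
Of dry1, dry2, dry3 only 1 to 2 are there at a start; the rules pass over those that are not, and their reading is None.
At some moment in a run one of damp1, damp2, damp3, damp4 may be knocked a few centimetres aside while the robot is not near it.
It also fails if it takes over 210 s, if anything falls off the work surface, if the arm or the gripper's body presses on something with over 40 N, if the wrist force passes 120 N, or if a joint passes its speed limit or range.

## Working session

There is one attempt and no reset: what is moved stays moved. The work goes in short steps, Python scripts to look and compute and a shell command to move; the robot and the scene stay as the last step left them, time stands still between calls to the robot, and variables do not carry over. Pictures are saved under pics/ and viewed, at most 14 in all, crops included, and the job is handed in when it is done.

```bash
mkdir -p pics
python3 - <<'E'
from cell import status, eyes
import cv2,json
s=status.get_state(); print({k:s[k] for k in('time_s','tool_pos','orientation','finger_gap')})
for n in('scene','top'):
    f=eyes.grab_frame(n); print(n,{k:(v.tolist() if hasattr(v,'tolist') else v) for k,v in f.items() if k!='image'})
    cv2.imwrite(f'pics/{n}0.png',cv2.resize(f['image'][:,:,::-1],(800,600),interpolation=cv2.INTER_CUBIC))
E
```

```text
{'time_s': 0.0, 'tool_pos': array([0.2121739 , 0.61377796, 0.25239438]), 'orientation': array([-5.20249264e-01, -3.09803248e+00,  2.71163770e-03]), 'finger_gap': 0.08526360293321986}
scene {'fx': 395.0287613681837, 'fy': 395.0287613681837, 'cx': 250.99682465441597, 'cy': 187.27826922245373, 'k1': -0.12319001888181359, 'extrinsics': [[-0.5983193402575683, 0.8012501981924458, 0.0034766320361402955, 0.3133128015698906], [0.6915445481474504, 0.5185803913637337, -0.5028324926062113, -0.2460452760005732], [-0.40469754756025766, -0.2984501593057093, -0.8643768838933106, 1.6284400222963247], [0.0, 0.0, 0.0, 1.0]]}
top {'fx': 489.15592838695267, 'fy': 489.15592838695267, 'cx': 263.0663252287227, 'cy': 191.4414592968972, 'k1': 0.06684553193778255, 'extrinsics': [[-0.024670172142984878, -0.9996603238045804, -0.008403547902936792, -0.04997114261647762], [-0.9855573226492106, 0.02572916184487303, -0.1673761452635351, 0.47998872501341305], [0.1675355078153737, 0.00415297985569212, -0.9858572951392929, 1.6615024718070843], [0.0, 0.0, 0.0, 1.0]]}
```

View pics/top0.png

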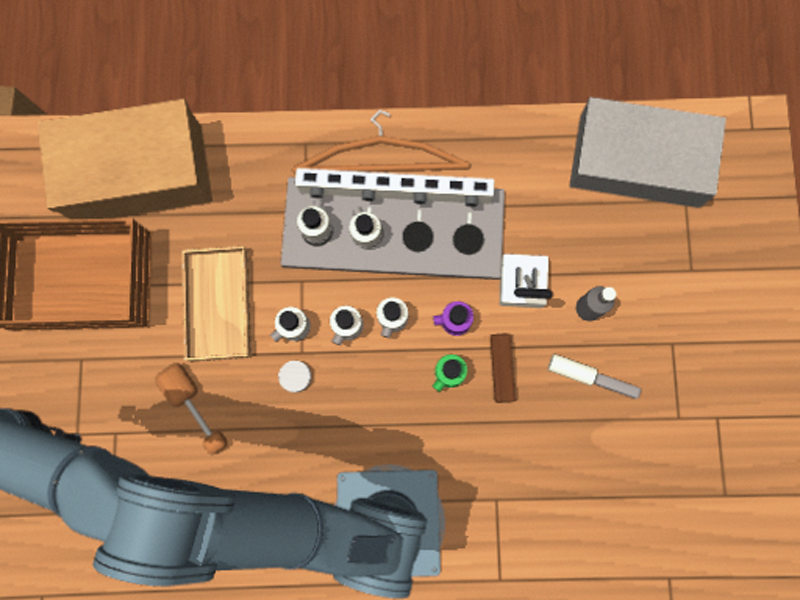

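View pics/scene0.png

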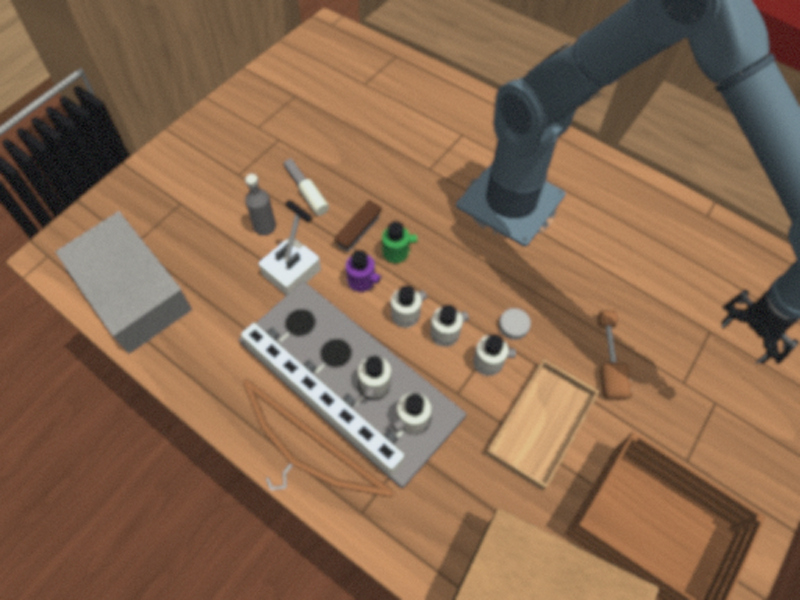

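The top view (800 px scale) shows these:
- Three white damp canisters at about (291,322), (345,321) and (392,314).
- Dried canisters on pads 1 and 2 at (313,222) and (366,228).
- Pads 3 and 4 empty at (418,236) and (468,239).
- The light tray at (217,303). The dark crate at (75,275) is a decoy.
- Purple (457,318) and green (451,371) look-alikes, to be left alone.
- The lever bar at (533,293).

Next I'll measure and take a crop to confirm.

```bash
cat > h.py <<'E'
import numpy as np, cv2
from cell import status, eyes
from scipy.spatial.transform import Rotation as R
def cam(f):
    K=np.array([[f['fx'],0,f['cx']],[0,f['fy'],f['cy']],[0,0,1.]]); return K,np.array([f['k1'],0,0,0.]),np.array(f['extrinsics'])
def proj(f,P):
    K,d,E=cam(f); return cv2.projectPoints(np.atleast_2d(np.float64(P)),cv2.Rodrigues(E[:3,:3])[0],E[:3,3],K,d)[0][:,0]
def unproj(f,px,z):
    K,d,E=cam(f); n=cv2.undistortPoints(np.float64(px).reshape(-1,1,2),K,d)[:,0]
    r=np.c_[n,np.ones(len(n))]@E[:3,:3]; c=-E[:3,:3].T@E[:3,3]
    return c+r*((z-c[2])/r[:,2])[:,None]
def blobs(f,mask,amin,amax):
    n,l,st,c=cv2.connectedComponentsWithStats(mask.astype(np.uint8))
    return [(c[i],st[i,4],l==i) for i in range(1,n) if amin<=st[i,4]<=amax]
def dark(f): return (f['image'].max(2)<60)
def caps(f,base,amin=60,amax=400):   # dark blobs -> centre at mid cap height
    return [(unproj(f,c,base+.092)[0][:2],a,c) for c,a,m in blobs(f,dark(f),amin,amax)]
def spout(f,xy,base):
    hsv=cv2.cvtColor(f['image'],cv2.COLOR_RGB2HSV)
    g=np.linspace(0,2*np.pi,40); ring=lambda r,z:np.c_[xy[0]+r*np.cos(g),xy[1]+r*np.sin(g),0*g+base+z]
    def hull(rings):
        m=np.zeros(f['image'].shape[:2],np.uint8); p=np.vstack([proj(f,q) for q in rings])
        cv2.fillConvexPoly(m,cv2.convexHull(np.round(p*16).astype(np.int32)),1,shift=4); return m>0
    out=hull([ring(.056,.04),ring(.056,.061)])&~hull([ring(.0355,0),ring(.0355,.075)])&~hull([ring(.021,.109),ring(.021,.075)])
    m=out&(hsv[...,1]<70)&(hsv[...,2]>50)
    b=blobs(f,m,4,400)
    if not b: return None
    c,a,_=max(b,key=lambda t:t[1]); d=unproj(f,c,base+.05)[0][:2]-xy
    return np.degrees(np.arctan2(d[1],d[0])),np.hypot(*d),a
E
python3 - <<'E'
from h import *
fs={n:eyes.grab_frame(n) for n in('top','scene')}
np.set_printoptions(precision=4,suppress=True)
for n,f in fs.items():
    print(n)
    for c,a,m in blobs(f,dark(f),40,500):
        P={z:unproj(f,c,z)[0][:2] for z in(.025,.092,.117)}
        if .3<P[.092][0]<.9 and abs(P[.092][1])<.55: 
            print(c.round(1),a,'z25',P[.025],'z92',P[.092],'z117',P[.117],'sp',spout(f,P[.092],0),spout(f,P[.117],.025))
f=fs['top']; cv2.imwrite('pics/c1.png',cv2.resize(f['image'][105:260,110:310,::-1],(800,620))[:600])
f=fs['scene']; cv2.imwrite('pics/c2.png',cv2.resize(f['image'][160:310,150:350,::-1],(800,600)))
for n,f in fs.items():
    hsv=cv2.cvtColor(f['image'],cv2.COLOR_RGB2HSV); u,v=(139,194) if n=='top' else (345,272)
    print(n,'tray hsv',hsv[v,u],'wood',hsv[v+60,u])
print(R.from_rotvec(status.get_state()['orientation']).as_matrix())
E
```

```text
top
[199.1 139.4] 107 z25 [0.6755 0.1617] z92 [0.6564 0.1526] z117 [0.6493 0.1492] sp None None
[232.8 143.4] 107 z25 [0.6579 0.0416] z92 [0.6395 0.0372] z117 [0.6326 0.0356] sp None None
[267. 151.] 274 z25 [ 0.6269 -0.0795] z92 [ 0.6097 -0.0791] z117 [ 0.6033 -0.079 ] sp None None
[299.4 152.7] 268 z25 [ 0.6173 -0.1944] z92 [ 0.6005 -0.1895] z117 [ 0.5943 -0.1876] sp None None
[341.2 187.2] 119 z25 [ 0.489  -0.3364] z92 [ 0.4773 -0.3258] z117 [ 0.473  -0.3218] sp (np.float64(29.243931772586226), np.float64(0.0355775957279569), np.int32(212)) (np.float64(28.557613348781043), np.float64(0.035704780267011293), np.int32(212))
[250.5 198.8] 98 z25 [ 0.4563 -0.0175] z92 [ 0.4459 -0.0195] z117 [ 0.442  -0.0203] sp (np.float64(160.18300187631306), np.float64(0.04687030188036394), np.int32(18)) (np.float64(160.1435125650883), np.float64(0.04672325219747357), np.int32(16))
[292.9 201.4] 101 z25 [ 0.4433 -0.1654] z92 [ 0.4334 -0.1616] z117 [ 0.4297 -0.1601] sp None None
[184.6 204.8] 107 z25 [0.4409 0.213 ] z92 [0.4311 0.2018] z117 [0.4275 0.1977] sp (np.float64(125.99150009737203), np.float6
[... 1881 characters left out ...]
int32(22))
[214.6 225.4] 218 z25 [ 0.6277 -0.0812] z92 [ 0.6484 -0.0576] z117 [ 0.6561 -0.0488] sp (np.float64(-129.38916813064534), np.float64(0.005520076032138102), np.int32(373)) (np.float64(-117.82084967915014), np.float64(0.004408478046119153), np.int32(385))
[239.  234.4] 91 z25 [0.6032 0.0078] z92 [0.6253 0.0267] z117 [0.6335 0.0338] sp (np.float64(-137.41815389740535), np.float64(0.004922596000581058), np.int32(387)) None
[264.7 258.7] 96 z25 [0.6216 0.1303] z92 [0.6427 0.1427] z117 [0.6505 0.1473] sp None None
top tray hsv [ 22 104 245] wood [ 13 140 129]
scene tray hsv [ 17 103 221] wood [ 13 122 174]
[[-0.9452  0.3265 -0.0003]
 [ 0.3265  0.9452 -0.001 ]
 [-0.0001 -0.001  -1.    ]]
```

View pics/c1.png

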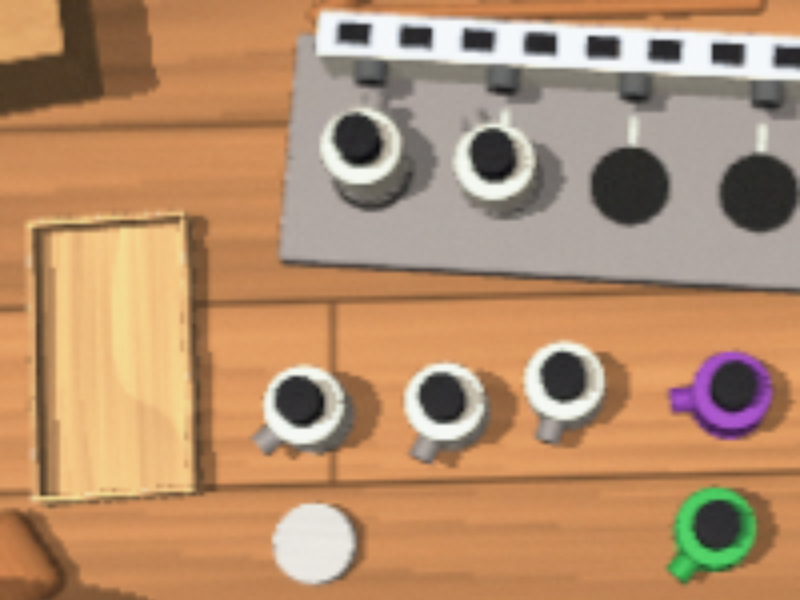

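View pics/c2.png

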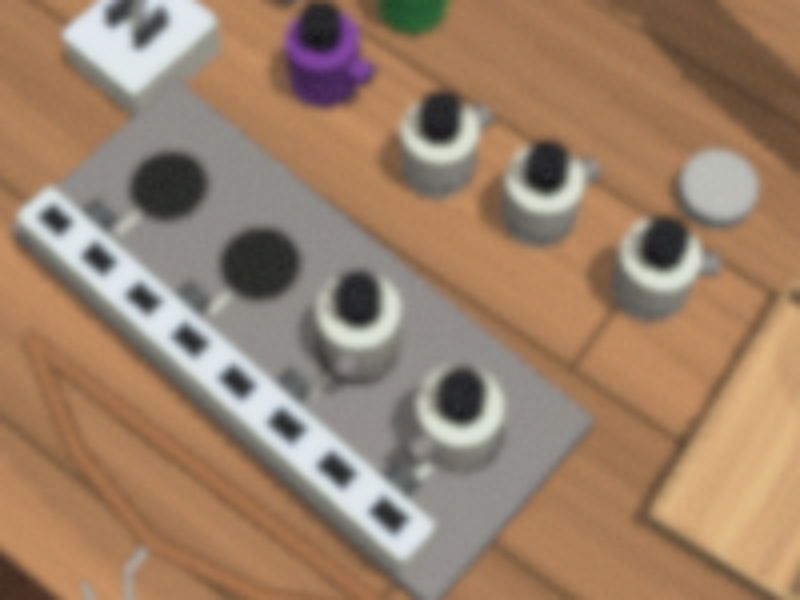

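The crops confirm three damp canisters with grey spouts, two dried ones on pads 1 and 2, and the tray, whose rim corners in the crop are about (30,222), (185,213), (197,492) and (35,500). I'll plan the first move.

```bash
cat >> h.py <<'E'
def psi_now(): 
    M=R.from_rotvec(status.get_state()['orientation']).as_matrix(); return np.degrees(np.arctan2(M[1,1],M[0,1])),M
def plan(*wps):  # (x,y,z,psi or None): units along tool axes, translate then turn; nominal chain
    s=status.get_state(); p=np.array(s['tool_pos']); a,M=psi_now()
    print('t %.2f tcp'%s['time_s'],p.round(4),'psi %.2f'%a,'tilt',M[:2,2].round(4),'gap %.4f'%s['finger_gap'],'q7 %.2f'%s['qpos'][6],'F',np.round(s['ft_force'],1))
    for w in wps:
        t=np.array(w[:3]); d=t-p; c,sn=np.cos(np.radians(a)),np.sin(np.radians(a))
        u=np.array([-sn*d[0]+c*d[1],c*d[0]+sn*d[1],-d[2]])/.05
        b=a if w[3] is None else w[3]
        print(w,'-> xyz',u.round(2),'wz',round(-(b-a)/4,2)); p=t; a=b
E
python3 - <<'E'
from h import *
f=eyes.grab_frame('top')
px=np.array([(30,222),(185,213),(197,492),(35,500)])/4+[110,105]
T=unproj(f,px,.035)[:,:2]; print(T.round(4),T.mean(0)); 
e=(T[0]+T[1]-T[2]-T[3]); ang=np.arctan2(e[1],e[0]); print(np.degrees(ang),np.hypot(*e)/2)
ax=np.array([np.cos(ang),np.sin(ang)]); c=T.mean(0); far,near=c+.058*ax,c-.058*ax; print(far,near)
plan((.65,.148,.26,None),(.65,.148,.126,None),(.65,.148,.26,None),(*far,.26,None),(*far,.108,None),(*far,.26,None))
E
```

```text
[[0.6031 0.4467]
 [0.6079 0.3113]
 [0.3612 0.2981]
 [0.3582 0.4363]] [0.48261286 0.3731018 ]
2.75195972710305 0.2460633014108494
[0.54054598 0.37588651] [0.42467975 0.37031708]
t 0.25 tcp [0.2123 0.6141 0.2529] psi 70.94 tilt [-0.0002 -0.0008] gap 0.0855 q7 -0.07 F [ 0.7 -0.3 -0.3]
(0.65, 0.148, 0.26, None) -> xyz [-11.32  -5.95  -0.14] wz -0.0
(0.65, 0.148, 0.126, None) -> xyz [0.   0.   2.68] wz -0.0
(0.65, 0.148, 0.26, None) -> xyz [ 0.    0.   -2.68] wz -0.0
(np.float64(0.5405459750801769), np.float64(0.375886507991581), 0.26, None) -> xyz [ 3.56  3.59 -0.  ] wz -0.0
(np.float64(0.5405459750801769), np.float64(0.375886507991581), 0.108, None) -> xyz [0.   0.   3.04] wz -0.0
(np.float64(0.5405459750801769), np.float64(0.375886507991581), 0.26, None) -> xyz [ 0.    0.   -3.04] wz -0.0
```

```bash
python3 -m jog '[{"x":-0.4,"y":-0.21,"fingers":1},{"x":-0.78,"y":-0.41},{"x":-0.78,"y":-0.41},{"x":-0.78,"y":-0.41},{"x":-0.78,"y":-0.41},{"x":-0.78,"y":-0.41},{"x":-0.78,"y":-0.41},{"x":-0.78,"y":-0.41},{"x":-0.78,"y":-0.41},{"x":-0.78,"y":-0.41},{"x":-0.78,"y":-0.41},{"x":-0.78,"y":-0.41},{"x":-0.78,"y":-0.41},{"x":-0.78,"y":-0.41},{"x":-0.78,"y":-0.41},{"z":0},{"z":0}]' 40; python3 -c "
from h import *
plan((.65,.148,.126,None))"
```

```text
t 0.25 tcp [0.2123 0.6141 0.2529] psi 70.94 tilt [-0.0002 -0.0008] gap 0.0855 q7 -0.07 F [ 0.7 -0.3 -0.3]
(0.65, 0.148, 0.126, None) -> xyz [-11.32  -5.95   2.54] wz -0.0invalid input
```

```bash
python3 -m jog '[{"fingers":1}]' 40; echo; python3 -m jog '[{"fingers":1,"x":-0.4,"y":-0.21,"z":0}]' 40;echo; python3 -m jog '[{"fingers":1,"x":-0.4,"y":-0.21,"z":0,"wx":0,"wy":0,"wz":0}]' 40
```

```text
time_s: 0.38
tool_pos: [0.2265, 0.5983, 0.253]
orientation: [-0.515, -3.098, -0.0]
ft_force: [0.6, -0.4, 0.5]
finger_gap: 0.0855
grip_force: 0.0invalid input
invalid input
```

```bash
python3 -m jog '[{"fingers":1,"x":-0.84,"y":-0.44,"z":0,"wx":0,"wy":0,"wz":0},{"fingers":1,"x":-0.84,"y":-0.44,"z":0,"wx":0,"wy":0,"wz":0},{"fingers":1,"x":-0.84,"y":-0.44,"z":0,"wx":0,"wy":0,"wz":0},{"fingers":1,"x":-0.84,"y":-0.44,"z":0,"wx":0,"wy":0,"wz":0},{"fingers":1,"x":-0.84,"y":-0.44,"z":0,"wx":0,"wy":0,"wz":0},{"fingers":1,"x":-0.84,"y":-0.44,"z":0,"wx":0,"wy":0,"wz":0},{"fingers":1,"x":-0.84,"y":-0.44,"z":0,"wx":0,"wy":0,"wz":0},{"fingers":1,"x":-0.84,"y":-0.44,"z":0,"wx":0,"wy":0,"wz":0},{"fingers":1,"x":-0.84,"y":-0.44,"z":0,"wx":0,"wy":0,"wz":0},{"fingers":1,"x":-0.84,"y":-0.44,"z":0,"wx":0,"wy":0,"wz":0},{"fingers":1,"x":-0.84,"y":-0.44,"z":0,"wx":0,"wy":0,"wz":0},{"fingers":1,"x":-0.84,"y":-0.44,"z":0,"wx":0,"wy":0,"wz":0},{"fingers":1,"x":-0.84,"y":-0.44,"z":0,"wx":0,"wy":0,"wz":0},{"fingers":1,"x":0,"y":0,"z":0,"wx":0,"wy":0,"wz":0},{"fingers":1,"x":0,"y":0,"z":0,"wx":0,"wy":0,"wz":0}]' 40; python3 -c "
from h import *
plan((.65,.148,.126,None))"
```

```text
time_s: 2.25
tool_pos: [0.6499, 0.1484, 0.2531]
orientation: [-0.522, -3.097, -0.0]
ft_force: [-0.5, 0.2, -0.4]
finger_gap: 0.0854
grip_force: 0.0
t 2.25 tcp [0.6499 0.1484 0.2531] psi 70.88 tilt [-0.0008  0.0002] gap 0.0854 q7 1.01 F [-0.5  0.2 -0.4]
(0.65, 0.148, 0.126, None) -> xyz [-0.   -0.01  2.54] wz -0.0
```

```bash
python3 -m jog '[{"fingers":1,"x":0,"y":0,"z":0.7,"wx":0,"wy":0,"wz":0},{"fingers":1,"x":0,"y":0,"z":0.7,"wx":0,"wy":0,"wz":0},{"fingers":1,"x":0,"y":0,"z":0.6,"wx":0,"wy":0,"wz":0},{"fingers":1,"x":0,"y":0,"z":0.35,"wx":0,"wy":0,"wz":0},{"fingers":1,"x":0,"y":0,"z":0.19,"wx":0,"wy":0,"wz":0},{"fingers":1,"x":0,"y":0,"z":0,"wx":0,"wy":0,"wz":0},{"fingers":-1,"x":0,"y":0,"z":0,"wx":0,"wy":0,"wz":0},{"fingers":-1,"x":0,"y":0,"z":0,"wx":0,"wy":0,"wz":0},{"fingers":-1,"x":0,"y":0,"z":0,"wx":0,"wy":0,"wz":0},{"fingers":-1,"x":0,"y":0,"z":0,"wx":0,"wy":0,"wz":0},{"fingers":-1,"x":0,"y":0,"z":0,"wx":0,"wy":0,"wz":0},{"fingers":-1,"x":0,"y":0,"z":0,"wx":0,"wy":0,"wz":0}]' 40; python3 -m jog '[{"fingers":-1,"x":0,"y":0,"z":-0.3,"wx":0,"wy":0,"wz":0},{"fingers":-1,"x":0,"y":0,"z":-0.6,"wx":0,"wy":0,"wz":0},{"fingers":-1,"x":0,"y":0,"z":-0.6,"wx":0,"wy":0,"wz":0},{"fingers":-1,"x":0,"y":0,"z":-0.6,"wx":0,"wy":0,"wz":0},{"fingers":-1,"x":0,"y":0,"z":-0.5,"wx":0,"wy":0,"wz":0},{"fingers":-1,"x":0,"y":0,"z":0,"wx":0,"wy":0,"wz":0}]' 40; python3 -c "
from h import *
plan((.5405,.376,.256,None),(.5405,.376,.108,None))"
```

```text
time_s: 3.75
tool_pos: [0.6509, 0.149, 0.1271]
orientation: [0.521, 3.097, 0.0]
ft_force: [-0.9, -1.5, 6.5]
finger_gap: 0.039
grip_force: 40.0
time_s: 4.5
tool_pos: [0.6516, 0.1496, 0.2587]
orientation: [0.52, 3.094, 0.003]
ft_force: [0.4, -0.3, -1.8]
finger_gap: 0.039
grip_force: 40.9
t 4.50 tcp [0.6516 0.1496 0.2587] psi 70.94 tilt [0.0041 0.0013] gap 0.0390 q7 1.01 F [ 0.4 -0.3 -1.8]
(0.5405, 0.376, 0.256, None) -> xyz [3.58 3.55 0.05] wz -0.0
(0.5405, 0.376, 0.108, None) -> xyz [0.   0.   2.96] wz -0.0
```

```bash
python3 -m jog '[{"fingers":-1,"x":0.3,"y":0.3,"z":0,"wx":0,"wy":0,"wz":0},{"fingers":-1,"x":0.6,"y":0.6,"z":0,"wx":0,"wy":0,"wz":0},{"fingers":-1,"x":0.65,"y":0.65,"z":0,"wx":0,"wy":0,"wz":0},{"fingers":-1,"x":0.65,"y":0.65,"z":0,"wx":0,"wy":0,"wz":0},{"fingers":-1,"x":0.65,"y":0.65,"z":0,"wx":0,"wy":0,"wz":0},{"fingers":-1,"x":0.45,"y":0.45,"z":0,"wx":0,"wy":0,"wz":0},{"fingers":-1,"x":0.28,"y":0.25,"z":0,"wx":0,"wy":0,"wz":0},{"fingers":-1,"x":0,"y":0,"z":0,"wx":0,"wy":0,"wz":0},{"fingers":-1,"x":0,"y":0,"z":0.6,"wx":0,"wy":0,"wz":0},{"fingers":-1,"x":0,"y":0,"z":0.7,"wx":0,"wy":0,"wz":0},{"fingers":-1,"x":0,"y":0,"z":0.7,"wx":0,"wy":0,"wz":0},{"fingers":-1,"x":0,"y":0,"z":0.6,"wx":0,"wy":0,"wz":0},{"fingers":-1,"x":0,"y":0,"z":0.25,"wx":0,"wy":0,"wz":0},{"fingers":-1,"x":0,"y":0,"z":0.13,"wx":0,"wy":0,"wz":0},{"fingers":-1,"x":0,"y":0,"z":0,"wx":0,"wy":0,"wz":0}]' 40; python3 -c "
from h import *
plan((.5405,.376,.108,None))"
```

```text
time_s: 6.38
tool_pos: [0.5407, 0.375, 0.1087]
orientation: [0.522, 3.096, 0.002]
ft_force: [0.3, -0.5, -2.1]
finger_gap: 0.0392
grip_force: 40.9
t 6.38 tcp [0.5407 0.375  0.1087] psi 70.86 tilt [0.0022 0.0007] gap 0.0392 q7 0.62 F [ 0.3 -0.5 -2.1]
(0.5405, 0.376, 0.108, None) -> xyz [0.01 0.02 0.01] wz -0.0
```

```bash
python3 -m jog '[{"fingers":-1,"x":0,"y":0,"z":0.03,"wx":0,"wy":0,"wz":0},{"fingers":-1,"x":0,"y":0,"z":0.02,"wx":0,"wy":0,"wz":0},{"fingers":1,"x":0,"y":0,"z":0,"wx":0,"wy":0,"wz":0},{"fingers":1,"x":0,"y":0,"z":0,"wx":0,"wy":0,"wz":0},{"fingers":1,"x":0,"y":0,"z":0,"wx":0,"wy":0,"wz":0},{"fingers":1,"x":0,"y":0,"z":0,"wx":0,"wy":0,"wz":0},{"fingers":1,"x":0,"y":0,"z":-0.3,"wx":0,"wy":0,"wz":0},{"fingers":1,"x":0,"y":0,"z":-0.8,"wx":0,"wy":0,"wz":0},{"fingers":1,"x":0,"y":0,"z":-0.9,"wx":0,"wy":0,"wz":0},{"fingers":1,"x":0,"y":0,"z":-0.9,"wx":0,"wy":0,"wz":0},{"fingers":1,"x":0,"y":0,"z":-0.1,"wx":0,"wy":0,"wz":0},{"fingers":1,"x":-0.5,"y":-0.73,"z":0,"wx":0,"wy":0,"wz":0},{"fingers":1,"x":-0.5,"y":-0.73,"z":0,"wx":0,"wy":0,"wz":0},{"fingers":1,"x":-0.5,"y":-0.73,"z":0,"wx":0,"wy":0,"wz":0},{"fingers":1,"x":-0.5,"y":-0.73,"z":0,"wx":0,"wy":0,"wz":0},{"fingers":1,"x":-0.5,"y":-0.73,"z":0,"wx":0,"wy":0,"wz":0},{"fingers":1,"x":-0.5,"y":-0.73,"z":0,"wx":0,"wy":0,"wz":0},{"fingers":1,"x":-0.5,"y":-0.73,"z":0,"wx":0,"wy":0,"wz":0},{"fingers":1,"x":-0.48,"y":-0.73,"z":0,"wx":0,"wy":0,"wz":0},{"fingers":1,"x":0,"y":0,"z":0,"wx":0,"wy":0,"wz":0}]' 40; python3 -c "
from h import *
plan((.633,.035,.129,None),(.633,.035,.256,None),(.4247,.3703,.256,None),(.4247,.3703,.110,None))
f=eyes.grab_frame('top'); cv2.imwrite('pics/t2.png',cv2.resize(f['image'][:,:,::-1],(800,600)))"
```

```text
time_s: 8.88
tool_pos: [0.6322, 0.0289, 0.2547]
orientation: [0.531, 3.096, -0.005]
ft_force: [-0.6, -0.1, 0.1]
finger_gap: 0.0854
grip_force: 0.0
t 8.88 tcp [0.6322 0.0289 0.2547] psi 70.52 tilt [-0.0002 -0.003 ] gap 0.0854 q7 1.19 F [-0.6 -0.1  0.1]
(0.633, 0.035, 0.129, None) -> xyz [0.02 0.12 2.51] wz -0.0
(0.633, 0.035, 0.256, None) -> xyz [ 0.    0.   -2.54] wz -0.0
(0.4247, 0.3703, 0.256, None) -> xyz [ 6.16  4.93 -0.  ] wz -0.0
(0.4247, 0.3703, 0.11, None) -> xyz [0.   0.   2.92] wz -0.0
```

View pics/t2.png

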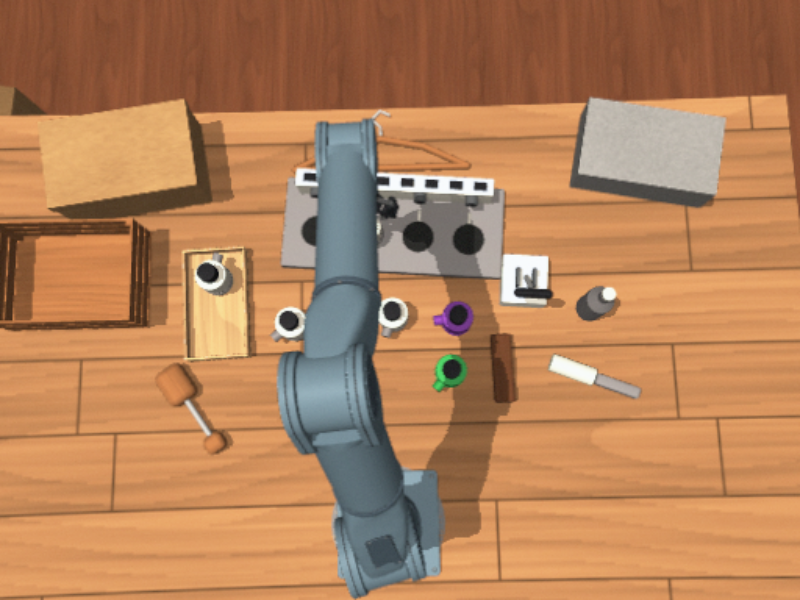

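The tray now holds dry1 upright at (212,275). Pad 1 is free, and the arm is over dry2.

```bash
python3 -m jog '[{"fingers":1,"x":0,"y":0,"z":0.5,"wx":0,"wy":0,"wz":0},{"fingers":1,"x":0,"y":0,"z":0.5,"wx":0,"wy":0,"wz":0},{"fingers":1,"x":0,"y":0,"z":0,"wx":0,"wy":0,"wz":0},{"fingers":1,"x":0,"y":0,"z":0,"wx":0,"wy":0,"wz":0}]' 40; python3 -c "
from h import *
plan((.633,.035,.129,None))"
```

```text
time_s: 9.43
tool_pos: [0.6323, 0.0355, 0.2057]
orientation: [0.518, 3.098, 0.001]
ft_force: [1.1, -0.9, 0.1]
finger_gap: 0.0852
grip_force: 0.0
t 9.43 tcp [0.6323 0.0355 0.2057] psi 71.00 tilt [0.0009 0.0005] gap 0.0852 q7 1.20 F [ 1.1 -0.9  0.1]
(0.633, 0.035, 0.129, None) -> xyz [-0.02 -0.    1.53] wz -0.0
```

```bash
python3 -m jog '[{"fingers":1,"x":0,"y":0,"z":0.6,"wx":0,"wy":0,"wz":0},{"fingers":1,"x":0,"y":0,"z":0.5,"wx":0,"wy":0,"wz":0},{"fingers":1,"x":0,"y":0,"z":0.3,"wx":0,"wy":0,"wz":0},{"fingers":1,"x":0,"y":0,"z":0.13,"wx":0,"wy":0,"wz":0},{"fingers":1,"x":0,"y":0,"z":0,"wx":0,"wy":0,"wz":0},{"fingers":-1,"x":0,"y":0,"z":0,"wx":0,"wy":0,"wz":0},{"fingers":-1,"x":0,"y":0,"z":0,"wx":0,"wy":0,"wz":0},{"fingers":-1,"x":0,"y":0,"z":0,"wx":0,"wy":0,"wz":0},{"fingers":-1,"x":0,"y":0,"z":0,"wx":0,"wy":0,"wz":0},{"fingers":-1,"x":0,"y":0,"z":0,"wx":0,"wy":0,"wz":0},{"fingers":-1,"x":0,"y":0,"z":0,"wx":0,"wy":0,"wz":0},{"fingers":-1,"x":0,"y":0,"z":-0.3,"wx":0,"wy":0,"wz":0},{"fingers":-1,"x":0,"y":0,"z":-0.7,"wx":0,"wy":0,"wz":0},{"fingers":-1,"x":0,"y":0,"z":-0.7,"wx":0,"wy":0,"wz":0},{"fingers":-1,"x":0,"y":0,"z":-0.6,"wx":0,"wy":0,"wz":0},{"fingers":-1,"x":0,"y":0,"z":-0.24,"wx":0,"wy":0,"wz":0}]' 40; python3 -m jog '[{"fingers":-1,"x":0.4,"y":0.32,"z":0,"wx":0,"wy":0,"wz":0},{"fingers":-1,"x":0.7,"y":0.58,"z":0,"wx":0,"wy":0,"wz":0},{"fingers":-1,"x":0.8,"y":0.65,"z":0,"wx":0,"wy":0,"wz":0},{"fingers":-1,"x":0.8,"y":0.65,"z":0,"wx":0,"wy":0,"wz":0},{"fingers":-1,"x":0.8,"y":0.65,"z":0,"wx":0,"wy":0,"wz":0},{"fingers":-1,"x":0.8,"y":0.65,"z":0,"wx":0,"wy":0,"wz":0},{"fingers":-1,"x":0.7,"y":0.58,"z":0,"wx":0,"wy":0,"wz":0},{"fingers":-1,"x":0.6,"y":0.5,"z":0,"wx":0,"wy":0,"wz":0},{"fingers":-1,"x":0.4,"y":0.3,"z":0,"wx":0,"wy":0,"wz":0},{"fingers":-1,"x":0.12,"y":0.1,"z":0,"wx":0,"wy":0,"wz":0},{"fingers":-1,"x":0,"y":0,"z":0,"wx":0,"wy":0,"wz":0},{"fingers":-1,"x":0,"y":0,"z":0.6,"wx":0,"wy":0,"wz":0},{"fingers":-1,"x":0,"y":0,"z":0.7,"wx":0,"wy":0,"wz":0},{"fingers":-1,"x":0,"y":0,"z":0.7,"wx":0,"wy":0,"wz":0},{"fingers":-1,"x":0,"y":0,"z":0.5,"wx":0,"wy":0,"wz":0},{"fingers":-1,"x":0,"y":0,"z":0.2,"wx":0,"wy":0,"wz":0},{"fingers":-1,"x":0,"y":0,"z":0,"wx":0,"wy":0,"wz":0}]' 40;python3 -c "
from h import *
plan((.4247,.3703,.110,None))"
```

```text
time_s: 11.42
tool_pos: [0.6325, 0.0343, 0.2573]
orientation: [0.52, 3.096, 0.001]
ft_force: [-0.1, 0.6, -2.3]
finger_gap: 0.0388
grip_force: 41.0
time_s: 13.55
tool_pos: [0.4247, 0.3688, 0.1202]
orientation: [0.522, 3.098, -0.001]
ft_force: [0.4, -0.5, -1.6]
finger_gap: 0.039
grip_force: 40.8
t 13.55 tcp [0.4247 0.3688 0.1202] psi 70.86 tilt [-0.0001 -0.0009] gap 0.0390 q7 0.47 F [ 0.4 -0.5 -1.6]
(0.4247, 0.3703, 0.11, None) -> xyz [0.01 0.03 0.2 ] wz -0.0
```

```bash
python3 -m jog '[{"fingers":-1,"x":0,"y":0.03,"z":0.1,"wx":0,"wy":0,"wz":0},{"fingers":-1,"x":0,"y":0,"z":0.08,"wx":0,"wy":0,"wz":0},{"fingers":-1,"x":0,"y":0,"z":0.03,"wx":0,"wy":0,"wz":0},{"fingers":1,"x":0,"y":0,"z":0,"wx":0,"wy":0,"wz":0},{"fingers":1,"x":0,"y":0,"z":0,"wx":0,"wy":0,"wz":0},{"fingers":1,"x":0,"y":0,"z":0,"wx":0,"wy":0,"wz":0},{"fingers":1,"x":0,"y":0,"z":0,"wx":0,"wy":0,"wz":0},{"fingers":1,"x":0,"y":0,"z":-0.3,"wx":0,"wy":0,"wz":0},{"fingers":1,"x":0,"y":0,"z":-0.8,"wx":0,"wy":0,"wz":0},{"fingers":1,"x":0,"y":0,"z":-0.9,"wx":0,"wy":0,"wz":0},{"fingers":1,"x":0,"y":0,"z":-0.7,"wx":0,"wy":0,"wz":0},{"fingers":1,"x":0,"y":0,"z":-0.2,"wx":0,"wy":0,"wz":0},{"fingers":1,"x":0,"y":0,"z":0,"wx":0,"wy":0,"wz":0}]' 40
cat >> h.py <<'E'
def survey():
    fs={n:eyes.grab_frame(n) for n in('top','scene')}
    for n,f in fs.items():
        for c,a,m in blobs(f,dark(f),40,500):
            p,q,r=(unproj(f,c,z)[0][:2] for z in(.025,.092,.117))
            if not(.3<q[0]<.75 and -.26<q[1]<.5): continue
            if a>150: print(n,'PAD',p.round(4),a)
            else: print(n,'tab',q.round(4),'dock',r.round(4),a,'sp',[None if s is None else [round(float(v),3) for v in s] for s in(spout(f,q,0),spout(f,r,.025))])
    return fs
E
python3 - <<'E'
from h import *
plan((.4316,.2012,.257,None),(.4316,.2012,.104,None)); fs=survey()
cv2.imwrite('pics/t3.png',cv2.resize(fs['top']['image'][:,:,::-1],(800,600)))
E
```

```text
time_s: 15.18
tool_pos: [0.4246, 0.3712, 0.2553]
orientation: [0.52, 3.098, 0.001]
ft_force: [-0.1, -0.0, -0.1]
finger_gap: 0.0853
grip_force: 0.0
t 15.18 tcp [0.4246 0.3712 0.2553] psi 70.93 tilt [0.0007 0.0008] gap 0.0853 q7 0.46 F [-0.1 -0.  -0.1]
(0.4316, 0.2012, 0.257, None) -> xyz [-1.24 -3.17 -0.03] wz -0.0
(0.4316, 0.2012, 0.104, None) -> xyz [0.   0.   3.06] wz -0.0
top PAD [0.6458 0.1495] 263
top PAD [0.6363 0.0353] 265
top PAD [ 0.6268 -0.0794] 271
top PAD [ 0.6173 -0.1944] 268
top tab [0.5403 0.3769] dock [0.535 0.37 ] 120 sp [[-10.376, 0.047, 22.0], [-10.227, 0.046, 21.0]]
top PAD [0.4654 0.4263] 335
top tab [ 0.4461 -0.0194] dock [ 0.4422 -0.0202] 97 sp [[160.354, 0.047, 18.0], [159.757, 0.046, 17.0]]
top tab [ 0.4336 -0.1616] dock [ 0.4299 -0.1602] 101 sp [None, None]
top tab [0.4314 0.2023] dock [0.4277 0.1982] 113 sp [[126.778, 0.045, 24.0], [126.444, 0.044, 23.0]]
top tab [0.4303 0.083 ] dock [0.4267 0.0806] 100 sp [[152.643, 0.045, 22.0], [152.598, 0.045, 19.0]]
top tab [ 0.3183 -0.144 ] dock [ 0.3163 -0.1429] 102 sp [None, None]
scene tab [ 0.3197 -0.1453] dock [ 0.3344 -0.1347] 76 sp [None, None]
scene tab [ 0.4355 -0.1625] dock [ 0.4477 -0.1514] 76 sp [None, None]
scene tab [ 0.4466 -0.0204] dock [ 0.4585 -0.0124] 76 sp [[161.226, 0.049, 16.0], [162.092, 0.048, 15.0]]
scene tab [0.4306 0.0811] dock [0.4429 0.087 ] 81 sp [[149.109, 0.048, 16.0], [148.769, 0.048, 15.0]]
scene PAD [ 0.6181 -0.1957] 191
scene tab [0.4324 0.2011] dock [0.4447 0.2045] 94 sp [[128.412, 0.046, 21.0], [178.738, 0.059, 17.0]]
scene PAD [ 0.6279 -0.0811] 209
scene PAD [0.638  0.0336] 230
scene tab [0.4242 0.3708] dock [0.4366 0.3706] 94 sp [None, None]
scene PAD [0.6476 0.1482] 251
scene tab [0.5384 0.3739] dock [0.5485 0.3737] 96 sp [None, [-176.962, 0.061, 4.0]]
```

View pics/t3.png

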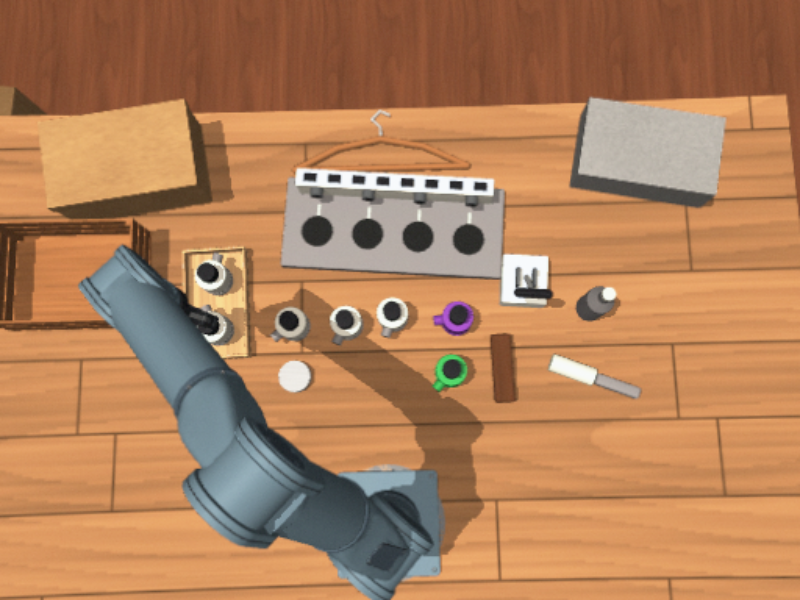

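All four pads are now visible, the tray has two canisters, and the three damp ones haven't moved. Next is damp A at (291,322), going to pad 1.

```bash
python3 -m jog '[{"fingers":1,"x":-0.16,"y":-0.4,"z":0,"wx":0,"wy":0,"wz":0},{"fingers":1,"x":-0.3,"y":-0.77,"z":0,"wx":0,"wy":0,"wz":0},{"fingers":1,"x":-0.3,"y":-0.77,"z":0,"wx":0,"wy":0,"wz":0},{"fingers":1,"x":-0.26,"y":-0.65,"z":0,"wx":0,"wy":0,"wz":0},{"fingers":1,"x":-0.16,"y":-0.4,"z":0,"wx":0,"wy":0,"wz":0},{"fingers":1,"x":-0.06,"y":-0.18,"z":0,"wx":0,"wy":0,"wz":0},{"fingers":1,"x":0,"y":0,"z":0.5,"wx":0,"wy":0,"wz":0},{"fingers":1,"x":0,"y":0,"z":0.8,"wx":0,"wy":0,"wz":0},{"fingers":1,"x":0,"y":0,"z":0.7,"wx":0,"wy":0,"wz":0},{"fingers":1,"x":0,"y":0,"z":0.4,"wx":0,"wy":0,"wz":0},{"fingers":1,"x":0,"y":0,"z":0.1,"wx":0,"wy":0,"wz":0},{"fingers":1,"x":0,"y":0,"z":0,"wx":0,"wy":0,"wz":0}]' 40;python3 -c "
from h import *
plan((.4318,.2015,.104,None))"
```

```text
time_s: 16.77
tool_pos: [0.4314, 0.2011, 0.1299]
orientation: [-0.52, -3.098, 0.0]
ft_force: [-0.3, -0.4, -0.4]
finger_gap: 0.0855
grip_force: 0.0
t 16.77 tcp [0.4314 0.2011 0.1299] psi 70.94 tilt [-0.0001 -0.0001] gap 0.0855 q7 0.77 F [-0.3 -0.4 -0.4]
(0.4318, 0.2015, 0.104, None) -> xyz [-0.01  0.01  0.52] wz -0.0
```

```bash
python3 -m jog '[{"fingers":1,"x":0,"y":0,"z":0.35,"wx":0,"wy":0,"wz":0},{"fingers":1,"x":0,"y":0,"z":0.17,"wx":0,"wy":0,"wz":0},{"fingers":1,"x":0,"y":0,"z":0,"wx":0,"wy":0,"wz":0},{"fingers":-1,"x":0,"y":0,"z":0,"wx":0,"wy":0,"wz":0},{"fingers":-1,"x":0,"y":0,"z":0,"wx":0,"wy":0,"wz":0},{"fingers":-1,"x":0,"y":0,"z":0,"wx":0,"wy":0,"wz":0},{"fingers":-1,"x":0,"y":0,"z":0,"wx":0,"wy":0,"wz":0},{"fingers":-1,"x":0,"y":0,"z":0,"wx":0,"wy":0,"wz":0},{"fingers":-1,"x":0,"y":0,"z":0,"wx":0,"wy":0,"wz":0},{"fingers":-1,"x":0,"y":0,"z":-0.3,"wx":0,"wy":0,"wz":0},{"fingers":-1,"x":0,"y":0,"z":-0.7,"wx":0,"wy":0,"wz":0},{"fingers":-1,"x":0,"y":0,"z":-0.8,"wx":0,"wy":0,"wz":0},{"fingers":-1,"x":0,"y":0,"z":-0.8,"wx":0,"wy":0,"wz":0},{"fingers":-1,"x":0,"y":0,"z":-0.4,"wx":0,"wy":0,"wz":0},{"fingers":-1,"x":0,"y":0,"z":-0.06,"wx":0,"wy":0,"wz":0}]' 40; python3 -m jog '[{"fingers":-1,"x":-0.3,"y":0.03,"z":0,"wx":0,"wy":0,"wz":0},{"fingers":-1,"x":-0.7,"y":0.07,"z":0,"wx":0,"wy":0,"wz":0},{"fingers":-1,"x":-0.8,"y":0.07,"z":0,"wx":0,"wy":0,"wz":0},{"fingers":-1,"x":-0.8,"y":0.07,"z":0,"wx":0,"wy":0,"wz":0},{"fingers":-1,"x":-0.8,"y":0.07,"z":0,"wx":0,"wy":0,"wz":0},{"fingers":-1,"x":-0.6,"y":0.06,"z":0,"wx":0,"wy":0,"wz":0},{"fingers":-1,"x":-0.41,"y":0.04,"z":0,"wx":0,"wy":0,"wz":0},{"fingers":-1,"x":0,"y":0,"z":0,"wx":0,"wy":0,"wz":0.5},{"fingers":-1,"x":0,"y":0,"z":0,"wx":0,"wy":0,"wz":1},{"fingers":-1,"x":0,"y":0,"z":0,"wx":0,"wy":0,"wz":1},{"fingers":-1,"x":0,"y":0,"z":0,"wx":0,"wy":0,"wz":1},{"fingers":-1,"x":0,"y":0,"z":0,"wx":0,"wy":0,"wz":1},{"fingers":-1,"x":0,"y":0,"z":0,"wx":0,"wy":0,"wz":1},{"fingers":-1,"x":0,"y":0,"z":0,"wx":0,"wy":0,"wz":1},{"fingers":-1,"x":0,"y":0,"z":0,"wx":0,"wy":0,"wz":1},{"fingers":-1,"x":0,"y":0,"z":0,"wx":0,"wy":0,"wz":1},{"fingers":-1,"x":0,"y":0,"z":0,"wx":0,"wy":0,"wz":1},{"fingers":-1,"x":0,"y":0,"z":0,"wx":0,"wy":0,"wz":1},{"fingers":-1,"x":0,"y":0,"z":0,"wx":0,"wy":0,"wz":1},{"fingers":-1,"x":0,"y":0,"z":0,"wx":0,"wy":0,"wz":1}]' 40;  python3 -m jog '[{"fingers":-1,"x":0,"y":0,"z":0,"wx":0,"wy":0,"wz":1},{"fingers":-1,"x":0,"y":0,"z":0,"wx":0,"wy":0,"wz":1},{"fingers":-1,"x":0,"y":0,"z":0,"wx":0,"wy":0,"wz":1},{"fingers":-1,"x":0,"y":0,"z":0,"wx":0,"wy":0,"wz":1},{"fingers":-1,"x":0,"y":0,"z":0,"wx":0,"wy":0,"wz":1},{"fingers":-1,"x":0,"y":0,"z":0,"wx":0,"wy":0,"wz":1},{"fingers":-1,"x":0,"y":0,"z":0,"wx":0,"wy":0,"wz":1},{"fingers":-1,"x":0,"y":0,"z":0,"wx":0,"wy":0,"wz":1},{"fingers":-1,"x":0,"y":0,"z":0,"wx":0,"wy":0,"wz":1},{"fingers":-1,"x":0,"y":0,"z":0,"wx":0,"wy":0,"wz":1},{"fingers":-1,"x":0,"y":0,"z":0,"wx":0,"wy":0,"wz":1},{"fingers":-1,"x":0,"y":0,"z":0,"wx":0,"wy":0,"wz":1},{"fingers":-1,"x":0,"y":0,"z":0,"wx":0,"wy":0,"wz":1},{"fingers":-1,"x":0,"y":0,"z":0,"wx":0,"wy":0,"wz":1},{"fingers":-1,"x":0,"y":0,"z":0,"wx":0,"wy":0,"wz":1},{"fingers":-1,"x":0,"y":0,"z":0,"wx":0,"wy":0,"wz":1},{"fingers":-1,"x":0,"y":0,"z":0,"wx":0,"wy":0,"wz":1},{"fingers":-1,"x":0,"y":0,"z":0,"wx":0,"wy":0,"wz":1},{"fingers":-1,"x":0,"y":0,"z":0,"wx":0,"wy":0,"wz":1},{"fingers":-1,"x":0,"y":0,"z":0,"wx":0,"wy":0,"wz":0.9}]' 40; python3 -m jog '[{"fingers":-1,"x":0,"y":0,"z":0,"wx":0,"wy":0,"wz":0.5},{"fingers":-1,"x":0,"y":0,"z":0,"wx":0,"wy":0,"wz":0},{"fingers":-1,"x":0,"y":0,"z":0,"wx":0,"wy":0,"wz":0}]' 40; python3 -c "
from h import *
plan((.6467,.1489,.130,-60.9))"
```

```text
time_s: 18.65
tool_pos: [0.4318, 0.2012, 0.2583]
orientation: [0.52, 3.096, 0.003]
ft_force: [-1.0, 0.5, -2.9]
finger_gap: 0.0389
grip_force: 41.5
time_s: 21.15
tool_pos: [0.6454, 0.1486, 0.2555]
orientation: [-1.784, -2.584, 0.003]
ft_force: [0.2, -0.5, -3.4]
finger_gap: 0.039
grip_force: 41.4
time_s: 23.65
tool_pos: [0.6454, 0.1488, 0.2556]
orientation: [-3.026, -0.844, 0.003]
ft_force: [-0.5, -1.0, -2.9]
finger_gap: 0.0389
grip_force: 41.4
time_s: 24.02
tool_pos: [0.6463, 0.1485, 0.2566]
orientation: [-3.039, -0.796, 0.0]
ft_force: [-1.1, 0.6, -3.5]
finger_gap: 0.039
grip_force: 41.4
t 24.02 tcp [0.6463 0.1485 0.2566] psi -60.63 tilt [-0.0003 -0.    ] gap 0.0390 q7 -1.00 F [-1.1  0.6 -3.5]
(0.6467, 0.1489, 0.13, -60.9) -> xyz [ 0.01 -0.    2.53] wz 0.07
```

```bash
python3 -m jog '[{"fingers":-1,"x":0.01,"y":0,"z":0.5,"wx":0,"wy":0,"wz":0.07},{"fingers":-1,"x":0,"y":0,"z":0.8,"wx":0,"wy":0,"wz":0},{"fingers":-1,"x":0,"y":0,"z":0.7,"wx":0,"wy":0,"wz":0},{"fingers":-1,"x":0,"y":0,"z":0.35,"wx":0,"wy":0,"wz":0},{"fingers":-1,"x":0,"y":0,"z":0.15,"wx":0,"wy":0,"wz":0},{"fingers":-1,"x":0,"y":0,"z":0.04,"wx":0,"wy":0,"wz":0},{"fingers":-1,"x":0,"y":0,"z":0,"wx":0,"wy":0,"wz":0}]' 40; python3 -m jog '[{"fingers":1,"x":0,"y":0,"z":0,"wx":0,"wy":0,"wz":0},{"fingers":1,"x":0,"y":0,"z":0,"wx":0,"wy":0,"wz":0},{"fingers":1,"x":0,"y":0,"z":0,"wx":0,"wy":0,"wz":0},{"fingers":1,"x":0,"y":0,"z":0,"wx":0,"wy":0,"wz":0},{"fingers":1,"x":0,"y":0,"z":-0.3,"wx":0,"wy":0,"wz":0},{"fingers":1,"x":0,"y":0,"z":-0.7,"wx":0,"wy":0,"wz":1},{"fingers":1,"x":0,"y":0,"z":-0.8,"wx":0,"wy":0,"wz":1},{"fingers":1,"x":0,"y":0,"z":-0.6,"wx":0,"wy":0,"wz":1},{"fingers":1,"x":0,"y":0,"z":-0.1,"wx":0,"wy":0,"wz":1},{"fingers":1,"x":0,"y":0,"z":0,"wx":0,"wy":0,"wz":1},{"fingers":1,"x":0,"y":0,"z":0,"wx":0,"wy":0,"wz":1},{"fingers":1,"x":0,"y":0,"z":0,"wx":0,"wy":0,"wz":1},{"fingers":1,"x":0,"y":0,"z":0,"wx":0,"wy":0,"wz":0}]' 40; python3 -c "
from h import *
plan((.4305,.082,.257,None),(.4305,.082,.104,None)); survey()"
```

```text
time_s: 24.9
tool_pos: [0.6477, 0.1488, 0.1309]
orientation: [-3.041, -0.788, -0.003]
ft_force: [-0.1, -0.5, -2.0]
finger_gap: 0.039
grip_force: 41.4
time_s: 26.52
tool_pos: [0.6471, 0.1487, 0.2557]
orientation: [3.141, 0.03, 0.001]
ft_force: [-1.0, 0.2, -0.0]
finger_gap: 0.0852
grip_force: 0.0
t 26.52 tcp [0.6471 0.1487 0.2557] psi -88.91 tilt [0.0008 0.    ] gap 0.0852 q7 -1.42 F [-1.   0.2 -0. ]
(0.4305, 0.082, 0.257, None) -> xyz [-4.36  1.25 -0.03] wz -0.0
(0.4305, 0.082, 0.104, None) -> xyz [0.   0.   3.06] wz -0.0
top PAD [0.7403 0.1542] 318
top tab [0.6522 0.1525] dock [0.6451 0.1491] 103 sp [None, None]
top PAD [0.637  0.0345] 284
top PAD [ 0.6268 -0.0786] 278
top PAD [ 0.6173 -0.1944] 264
top tab [ 0.4463 -0.019 ] dock [ 0.4424 -0.0198] 103 sp [[160.177, 0.047, 17.0], [159.502, 0.046, 16.0]]
top tab [ 0.4336 -0.1613] dock [ 0.4299 -0.1598] 99 sp [None, None]
top tab [0.4307 0.0826] dock [0.427  0.0803] 97 sp [[152.47, 0.046, 22.0], [152.689, 0.045, 20.0]]
top tab [ 0.3185 -0.144 ] dock [ 0.3166 -0.1428] 99 sp [None, None]
scene tab [ 0.3197 -0.1453] dock [ 0.3343 -0.1346] 76 sp [[101.887, 0.05, 56.0], [104.62, 0.049, 61.0]]
scene tab [ 0.4353 -0.163 ] dock [ 0.4475 -0.152 ] 80 sp [None, None]
scene PAD [ 0.6178 -0.1956] 194
scene PAD [0.539  0.0872] 478
scene PAD [ 0.6285 -0.0789] 240
scene PAD [0.6391 0.0326] 267
scene tab [0.4242 0.3711] dock [0.4367 0.3709] 94 sp [None, None]
scene tab [0.6389 0.1427] dock [0.6468 0.1473] 96 sp [None, None]
scene tab [0.5383 0.3739] dock [0.5484 0.3737] 98 sp [None, [-176.952, 0.061, 4.0]]
```

```bash
python3 -m jog '[{"fingers":1,"x":-0.35,"y":0.1,"z":0,"wx":0,"wy":0,"wz":0},{"fingers":1,"x":-0.7,"y":0.2,"z":0,"wx":0,"wy":0,"wz":0},{"fingers":1,"x":-0.8,"y":0.23,"z":0,"wx":0,"wy":0,"wz":0},{"fingers":1,"x":-0.8,"y":0.23,"z":0,"wx":0,"wy":0,"wz":0},{"fingers":1,"x":-0.7,"y":0.2,"z":0,"wx":0,"wy":0,"wz":0},{"fingers":1,"x":-0.55,"y":0.16,"z":0,"wx":0,"wy":0,"wz":0},{"fingers":1,"x":-0.36,"y":0.1,"z":0,"wx":0,"wy":0,"wz":0},{"fingers":1,"x":-0.1,"y":0.03,"z":0,"wx":0,"wy":0,"wz":0},{"fingers":1,"x":0,"y":0,"z":0.5,"wx":0,"wy":0,"wz":0},{"fingers":1,"x":0,"y":0,"z":0.8,"wx":0,"wy":0,"wz":0},{"fingers":1,"x":0,"y":0,"z":0.7,"wx":0,"wy":0,"wz":0},{"fingers":1,"x":0,"y":0,"z":0.4,"wx":0,"wy":0,"wz":0},{"fingers":1,"x":0,"y":0,"z":0.1,"wx":0,"wy":0,"wz":0},{"fingers":1,"x":0,"y":0,"z":0,"wx":0,"wy":0,"wz":0}]' 40;python3 -c "
from h import *
plan((.4305,.082,.104,None))
f=eyes.grab_frame('top'); 
for c in caps(f,0,60,150): print(c)
"
```

```text
time_s: 28.38
tool_pos: [0.4308, 0.0822, 0.1301]
orientation: [3.141, 0.029, 0.001]
ft_force: [-0.0, 0.0, 0.7]
finger_gap: 0.0855
grip_force: 0.0
t 28.38 tcp [0.4308 0.0822 0.1301] psi -88.94 tilt [ 0.0007 -0.0001] gap 0.0855 q7 -1.25 F [-0.   0.   0.7]
(0.4305, 0.082, 0.104, None) -> xyz [-0.01  0.    0.52] wz -0.0
(array([0.65219121, 0.15253731]), np.int32(103), array([199.11650485, 140.63106796]))
(array([0.5405578 , 0.37674899]), np.int32(118), array([132.81355932, 174.16101695]))
(array([ 0.47728822, -0.32554258]), np.int32(118), array([341.16949153, 187.22881356]))
(array([ 0.44626331, -0.01904945]), np.int32(103), array([250.36893204, 198.66019417]))
(array([ 0.43355931, -0.16125001]), np.int32(99), array([292.77777778, 201.31313131]))
(array([0.4256909 , 0.37421245]), np.int32(124), array([132.89516129, 207.79032258]))
(array([ 0.31841842, -0.14410345]), np.int32(101), array([288.83168317, 235.78217822]))
```

```bash
python3 -m jog '[{"fingers":1,"x":0,"y":0,"z":0.35,"wx":0,"wy":0,"wz":0},{"fingers":1,"x":0,"y":0,"z":0.17,"wx":0,"wy":0,"wz":0},{"fingers":1,"x":0,"y":0,"z":0,"wx":0,"wy":0,"wz":0},{"fingers":-1,"x":0,"y":0,"z":0,"wx":0,"wy":0,"wz":0},{"fingers":-1,"x":0,"y":0,"z":0,"wx":0,"wy":0,"wz":0},{"fingers":-1,"x":0,"y":0,"z":0,"wx":0,"wy":0,"wz":0},{"fingers":-1,"x":0,"y":0,"z":0,"wx":0,"wy":0,"wz":0},{"fingers":-1,"x":0,"y":0,"z":0,"wx":0,"wy":0,"wz":0},{"fingers":-1,"x":0,"y":0,"z":0,"wx":0,"wy":0,"wz":0},{"fingers":-1,"x":0,"y":0,"z":-0.3,"wx":0,"wy":0,"wz":0},{"fingers":-1,"x":0,"y":0,"z":-0.7,"wx":0,"wy":0,"wz":0},{"fingers":-1,"x":0,"y":0,"z":-0.8,"wx":0,"wy":0,"wz":0},{"fingers":-1,"x":0,"y":0,"z":-0.8,"wx":0,"wy":0,"wz":0},{"fingers":-1,"x":0,"y":0,"z":-0.4,"wx":0,"wy":0,"wz":0},{"fingers":-1,"x":0,"y":0,"z":-0.06,"wx":0,"wy":0,"wz":0}]' 40; python3 -m jog '[{"fingers":-1,"x":0.3,"y":0.08,"z":0,"wx":0,"wy":0,"wz":0},{"fingers":-1,"x":0.7,"y":0.18,"z":0,"wx":0,"wy":0,"wz":0},{"fingers":-1,"x":0.8,"y":0.2,"z":0,"wx":0,"wy":0,"wz":0},{"fingers":-1,"x":0.8,"y":0.2,"z":0,"wx":0,"wy":0,"wz":0},{"fingers":-1,"x":0.7,"y":0.17,"z":0,"wx":0,"wy":0,"wz":0},{"fingers":-1,"x":0.5,"y":0.13,"z":0,"wx":0,"wy":0,"wz":0},{"fingers":-1,"x":0.31,"y":0.07,"z":0,"wx":0,"wy":0,"wz":0},{"fingers":-1,"x":0,"y":0,"z":0,"wx":0,"wy":0,"wz":-0.5},{"fingers":-1,"x":0,"y":0,"z":0,"wx":0,"wy":0,"wz":-1},{"fingers":-1,"x":0,"y":0,"z":0,"wx":0,"wy":0,"wz":-1},{"fingers":-1,"x":0,"y":0,"z":0,"wx":0,"wy":0,"wz":-1},{"fingers":-1,"x":0,"y":0,"z":0,"wx":0,"wy":0,"wz":-1},{"fingers":-1,"x":0,"y":0,"z":0,"wx":0,"wy":0,"wz":-1},{"fingers":-1,"x":0,"y":0,"z":0,"wx":0,"wy":0,"wz":-1},{"fingers":-1,"x":0,"y":0,"z":0,"wx":0,"wy":0,"wz":-1},{"fingers":-1,"x":0,"y":0,"z":0,"wx":0,"wy":0,"wz":-1},{"fingers":-1,"x":0,"y":0,"z":0,"wx":0,"wy":0,"wz":-1},{"fingers":-1,"x":0,"y":0,"z":0,"wx":0,"wy":0,"wz":-1},{"fingers":-1,"x":0,"y":0,"z":0,"wx":0,"wy":0,"wz":-1},{"fingers":-1,"x":0,"y":0,"z":0,"wx":0,"wy":0,"wz":-1}]' 40;  python3 -m jog '[{"fingers":-1,"x":0,"y":0,"z":0,"wx":0,"wy":0,"wz":-1},{"fingers":-1,"x":0,"y":0,"z":0,"wx":0,"wy":0,"wz":-1},{"fingers":-1,"x":0,"y":0,"z":0,"wx":0,"wy":0,"wz":-1},{"fingers":-1,"x":0,"y":0,"z":0,"wx":0,"wy":0,"wz":-1},{"fingers":-1,"x":0,"y":0,"z":0,"wx":0,"wy":0,"wz":-1},{"fingers":-1,"x":0,"y":0,"z":0,"wx":0,"wy":0,"wz":-1},{"fingers":-1,"x":0,"y":0,"z":0,"wx":0,"wy":0,"wz":-1},{"fingers":-1,"x":0,"y":0,"z":0,"wx":0,"wy":0,"wz":-1},{"fingers":-1,"x":0,"y":0,"z":0,"wx":0,"wy":0,"wz":-1},{"fingers":-1,"x":0,"y":0,"z":0,"wx":0,"wy":0,"wz":-1},{"fingers":-1,"x":0,"y":0,"z":0,"wx":0,"wy":0,"wz":-1},{"fingers":-1,"x":0,"y":0,"z":0,"wx":0,"wy":0,"wz":-1},{"fingers":-1,"x":0,"y":0,"z":0,"wx":0,"wy":0,"wz":-1},{"fingers":-1,"x":0,"y":0,"z":0,"wx":0,"wy":0,"wz":-1},{"fingers":-1,"x":0,"y":0,"z":0,"wx":0,"wy":0,"wz":-1},{"fingers":-1,"x":0,"y":0,"z":0,"wx":0,"wy":0,"wz":-1},{"fingers":-1,"x":0,"y":0,"z":0,"wx":0,"wy":0,"wz":-1},{"fingers":-1,"x":0,"y":0,"z":0,"wx":0,"wy":0,"wz":-1},{"fingers":-1,"x":0,"y":0,"z":0,"wx":0,"wy":0,"wz":-1},{"fingers":-1,"x":0,"y":0,"z":0,"wx":0,"wy":0,"wz":-1}]' 40; python3 -m jog '[{"fingers":-1,"x":0,"y":0,"z":0,"wx":0,"wy":0,"wz":-1},{"fingers":-1,"x":0,"y":0,"z":0,"wx":0,"wy":0,"wz":-1},{"fingers":-1,"x":0,"y":0,"z":0,"wx":0,"wy":0,"wz":-1},{"fingers":-1,"x":0,"y":0,"z":0,"wx":0,"wy":0,"wz":-1},{"fingers":-1,"x":0,"y":0,"z":0,"wx":0,"wy":0,"wz":-1},{"fingers":-1,"x":0,"y":0,"z":0,"wx":0,"wy":0,"wz":-1},{"fingers":-1,"x":0,"y":0,"z":0,"wx":0,"wy":0,"wz":-1},{"fingers":-1,"x":0,"y":0,"z":0,"wx":0,"wy":0,"wz":-1},{"fingers":-1,"x":0,"y":0,"z":0,"wx":0,"wy":0,"wz":-1},{"fingers":-1,"x":0,"y":0,"z":0,"wx":0,"wy":0,"wz":-1},{"fingers":-1,"x":0,"y":0,"z":0,"wx":0,"wy":0,"wz":-1},{"fingers":-1,"x":0,"y":0,"z":0,"wx":0,"wy":0,"wz":-1},{"fingers":-1,"x":0,"y":0,"z":0,"wx":0,"wy":0,"wz":-1},{"fingers":-1,"x":0,"y":0,"z":0,"wx":0,"wy":0,"wz":-1},{"fingers":-1,"x":0,"y":0,"z":0,"wx":0,"wy":0,"wz":-1},{"fingers":-1,"x":0,"y":0,"z":0,"wx":0,"wy":0,"wz":-1},{"fingers":-1,"x":0,"y":0,"z":0,"wx":0,"wy":0,"wz":-1},{"fingers":-1,"x":0,"y":0,"z":0,"wx":0,"wy":0,"wz":-1},{"fingers":-1,"x":0,"y":0,"z":0,"wx":0,"wy":0,"wz":-0.5},{"fingers":-1,"x":0,"y":0,"z":0,"wx":0,"wy":0,"wz":0}]' 40; python3 -c "
from h import *
plan((.6372,.0345,.130,115.3))"
```

```text
time_s: 30.3
tool_pos: [0.4303, 0.0826, 0.2574]
orientation: [-3.14, -0.03, -0.002]
ft_force: [-0.3, -0.0, -3.4]
finger_gap: 0.0387
grip_force: 41.4
time_s: 32.8
tool_pos: [0.635, 0.0349, 0.2555]
orientation: [-2.831, -1.359, 0.003]
ft_force: [0.3, -0.7, -2.8]
finger_gap: 0.0388
grip_force: 41.4
time_s: 35.3
tool_pos: [0.635, 0.0348, 0.2555]
orientation: [-1.294, -2.86, 0.002]
ft_force: [0.5, 0.5, -2.8]
finger_gap: 0.0386
grip_force: 41.4
time_s: 37.8
tool_pos: [0.6358, 0.0346, 0.2562]
orientation: [0.681, -3.066, -0.0]
ft_force: [-0.4, 0.7, -2.8]
finger_gap: 0.039
grip_force: 41.4
t 37.80 tcp [0.6358 0.0346 0.2562] psi 115.06 tilt [-0.0012  0.    ] gap 0.0390 q7 1.90 F [-0.4  0.7 -2.8]
(0.6372, 0.0345, 0.13, 115.3) -> xyz [-0.02 -0.01  2.52] wz -0.06
```

```bash
python3 -m jog '[{"fingers":-1,"x":-0.02,"y":-0.01,"z":0.5,"wx":0,"wy":0,"wz":-0.06},{"fingers":-1,"x":0,"y":0,"z":0.8,"wx":0,"wy":0,"wz":0},{"fingers":-1,"x":0,"y":0,"z":0.7,"wx":0,"wy":0,"wz":0},{"fingers":-1,"x":0,"y":0,"z":0.35,"wx":0,"wy":0,"wz":0},{"fingers":-1,"x":0,"y":0,"z":0.15,"wx":0,"wy":0,"wz":0},{"fingers":-1,"x":0,"y":0,"z":0.04,"wx":0,"wy":0,"wz":0},{"fingers":-1,"x":0,"y":0,"z":0,"wx":0,"wy":0,"wz":0}]' 40; python3 -m jog '[{"fingers":1,"x":0,"y":0,"z":0,"wx":0,"wy":0,"wz":0},{"fingers":1,"x":0,"y":0,"z":0,"wx":0,"wy":0,"wz":0},{"fingers":1,"x":0,"y":0,"z":0,"wx":0,"wy":0,"wz":0},{"fingers":1,"x":0,"y":0,"z":0,"wx":0,"wy":0,"wz":0},{"fingers":1,"x":0,"y":0,"z":-0.3,"wx":0,"wy":0,"wz":0},{"fingers":1,"x":0,"y":0,"z":-0.7,"wx":0,"wy":0,"wz":0},{"fingers":1,"x":0,"y":0,"z":-0.8,"wx":0,"wy":0,"wz":0},{"fingers":1,"x":0,"y":0,"z":-0.6,"wx":0,"wy":0,"wz":0},{"fingers":1,"x":0,"y":0,"z":-0.1,"wx":0,"wy":0,"wz":0},{"fingers":1,"x":0,"y":0,"z":0,"wx":0,"wy":0,"wz":0}]' 40; python3 -c "
from h import *
plan((.4463,-.02,.257,None),(.4463,-.02,.104,None)); fs=survey()
a=fs['top']['image'][105:180,160:340,::-1]; b=fs['scene']['image'][170:270,160:300,::-1]
cv2.imwrite('pics/p4.png',np.vstack([cv2.resize(a,(720,300)),cv2.resize(b,(420,300))[:, :420] if 0 else cv2.copyMakeBorder(cv2.resize(b,(420,300)),0,0,0,300,cv2.BORDER_CONSTANT)]))"
```

```text
time_s: 38.67
tool_pos: [0.6384, 0.0345, 0.1309]
orientation: [-0.687, 3.064, -0.0]
ft_force: [0.2, 0.1, -3.0]
finger_gap: 0.0391
grip_force: 41.3
time_s: 39.92
tool_pos: [0.6375, 0.0345, 0.2548]
orientation: [-0.688, 3.065, 0.0]
ft_force: [-0.6, 0.7, -0.3]
finger_gap: 0.0852
grip_force: 0.0
t 39.92 tcp [0.6375 0.0345 0.2548] psi 115.29 tilt [0.0001 0.    ] gap 0.0852 q7 1.90 F [-0.6  0.7 -0.3]
(0.4463, -0.02, 0.257, None) -> xyz [ 3.92  0.65 -0.04] wz -0.0
(0.4463, -0.02, 0.104, None) -> xyz [-0.    0.    3.06] wz -0.0
top tab [ 0.7239 -0.0058] dock [ 0.7157 -0.0068] 77 sp [[139.85, 0.006, 331.0], [127.392, 0.006, 332.0]]
top tab [0.6523 0.1522] dock [0.6453 0.1488] 105 sp [None, None]
top PAD [ 0.6274 -0.0799] 286
top PAD [ 0.6168 -0.1936] 280
top tab [0.5403 0.3769] dock [0.535 0.37 ] 120 sp [[-10.376, 0.047, 22.0], [-10.227, 0.046, 21.0]]
top tab [ 0.4455 -0.0244] dock [ 0.4416 -0.0251] 64 sp [[84.391, 0.036, 212.0], [84.801, 0.036, 217.0]]
top tab [ 0.4339 -0.1619] dock [ 0.4302 -0.1605] 109 sp [None, None]
top tab [0.4257 0.3742] dock [0.4221 0.3674] 124 sp [[22.214, 0.048, 18.0], [22.365, 0.047, 18.0]]
top tab [ 0.3185 -0.1445] dock [ 0.3166 -0.1433] 105 sp [None, None]
scene tab [ 0.4466 -0.0204] dock [ 0.4585 -0.0124] 76 sp [[-71.654, 0.047, 86.0], [-71.082, 0.047, 93.0]]
scene PAD [ 0.6178 -0.1937] 223
scene PAD [ 0.6293 -0.0818] 247
scene tab [0.6265 0.0268] dock [0.6347 0.0339] 90 sp [[-139.225, 0.005, 397.0], None]
scene tab [0.4241 0.3712] dock [0.4365 0.371 ] 95 sp [None, None]
scene tab [0.6388 0.1426] dock [0.6467 0.1472] 92 sp [None, None]
scene tab [0.5386 0.3738] dock [0.5486 0.3735] 97 sp [None, [-177.111, 0.061, 4.0]]
```

View pics/p4.png

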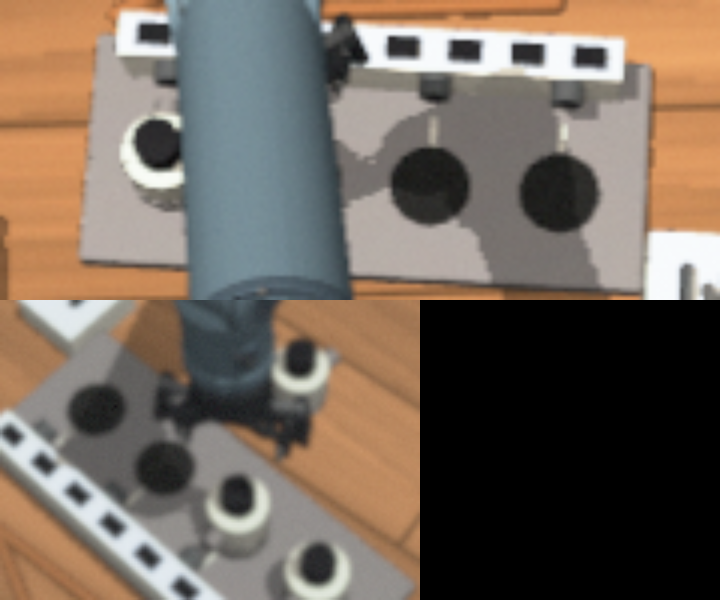

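Pads 1 and 2 now hold A and B upright, seen in the lower picture at (318,575) and (237,505). C hasn't moved.

```bash
python3 -m jog '[{"fingers":1,"x":0.35,"y":0.06,"z":0,"wx":0,"wy":0,"wz":0},{"fingers":1,"x":0.7,"y":0.12,"z":0,"wx":0,"wy":0,"wz":0},{"fingers":1,"x":0.8,"y":0.13,"z":0,"wx":0,"wy":0,"wz":0},{"fingers":1,"x":0.8,"y":0.13,"z":0,"wx":0,"wy":0,"wz":0},{"fingers":1,"x":0.7,"y":0.12,"z":0,"wx":0,"wy":0,"wz":0},{"fingers":1,"x":0.4,"y":0.06,"z":0,"wx":0,"wy":0,"wz":0},{"fingers":1,"x":0.17,"y":0.03,"z":0,"wx":0,"wy":0,"wz":0},{"fingers":1,"x":0,"y":0,"z":0.5,"wx":0,"wy":0,"wz":0},{"fingers":1,"x":0,"y":0,"z":0.8,"wx":0,"wy":0,"wz":0},{"fingers":1,"x":0,"y":0,"z":0.7,"wx":0,"wy":0,"wz":0},{"fingers":1,"x":0,"y":0,"z":0.4,"wx":0,"wy":0,"wz":0},{"fingers":1,"x":0,"y":0,"z":0.1,"wx":0,"wy":0,"wz":0},{"fingers":1,"x":0,"y":0,"z":0,"wx":0,"wy":0,"wz":0}]' 40;python3 -c "
from h import *
plan((.4463,-.02,.104,None),(.4463,-.02,.257,None),(.6274,-.0803,.257,None),(.6274,-.0803,.257,-50.3))
survey()
" | grep -v 'PAD'
```

```text
time_s: 41.65
tool_pos: [0.4469, -0.0198, 0.1298]
orientation: [0.688, -3.065, -0.0]
ft_force: [0.6, -0.2, -0.1]
finger_gap: 0.0853
grip_force: 0.0
t 41.65 tcp [ 0.4469 -0.0198  0.1298] psi 115.31 tilt [-0.0002  0.    ] gap 0.0853 q7 1.98 F [ 0.6 -0.2 -0.1]
(0.4463, -0.02, 0.104, None) -> xyz [0.01 0.   0.52] wz -0.0
(0.4463, -0.02, 0.257, None) -> xyz [-0.    0.   -3.06] wz -0.0
(0.6274, -0.0803, 0.257, None) -> xyz [-2.76 -2.64 -0.  ] wz -0.0
(0.6274, -0.0803, 0.257, -50.3) -> xyz [-0.  0. -0.] wz 41.4
top tab [0.6522 0.1525] dock [0.6451 0.1491] 103 sp [None, None]
top tab [0.6417 0.0375] dock [0.6348 0.0359] 105 sp [None, None]
top tab [0.5404 0.3767] dock [0.5351 0.3699] 119 sp [[-10.649, 0.046, 21.0], [-10.524, 0.046, 20.0]]
top tab [ 0.4342 -0.162 ] dock [ 0.4305 -0.1606] 111 sp [None, None]
top tab [0.4258 0.3742] dock [0.4222 0.3674] 123 sp [[22.26, 0.048, 18.0], [22.411, 0.047, 18.0]]
top tab [ 0.3185 -0.1445] dock [ 0.3166 -0.1433] 105 sp [None, None]
scene tab [ 0.3685 -0.2091] dock [ 0.3821 -0.1971] 59 sp [[-33.331, 0.048, 8.0], [-34.056, 0.047, 8.0]]
scene tab [ 0.4349 -0.1622] dock [ 0.4471 -0.1512] 100 sp [[152.931, 0.052, 24.0], [153.895, 0.052, 26.0]]
scene tab [ 0.4461 -0.0206] dock [ 0.4581 -0.0125] 80 sp [[159.579, 0.052, 23.0], [160.238, 0.051, 22.0]]
scene tab [0.6271 0.027 ] dock [0.6353 0.034 ] 87 sp [None, None]
scene tab [0.4241 0.3712] dock [0.4365 0.371 ] 95 sp [None, None]
scene tab [0.6386 0.1427] dock [0.6465 0.1473] 92 sp [None, None]
scene tab [0.5383 0.3739] dock [0.5484 0.3737] 98 sp [None, [-176.952, 0.061, 4.0]]
```

```bash
python3 -m jog '[{"fingers":1,"x":0,"y":0,"z":0.35,"wx":0,"wy":0,"wz":0},{"fingers":1,"x":0,"y":0,"z":0.17,"wx":0,"wy":0,"wz":0},{"fingers":1,"x":0,"y":0,"z":0,"wx":0,"wy":0,"wz":0},{"fingers":-1,"x":0,"y":0,"z":0,"wx":0,"wy":0,"wz":0},{"fingers":-1,"x":0,"y":0,"z":0,"wx":0,"wy":0,"wz":0},{"fingers":-1,"x":0,"y":0,"z":0,"wx":0,"wy":0,"wz":0},{"fingers":-1,"x":0,"y":0,"z":0,"wx":0,"wy":0,"wz":0},{"fingers":-1,"x":0,"y":0,"z":0,"wx":0,"wy":0,"wz":0},{"fingers":-1,"x":0,"y":0,"z":0,"wx":0,"wy":0,"wz":0},{"fingers":-1,"x":0,"y":0,"z":-0.3,"wx":0,"wy":0,"wz":0},{"fingers":-1,"x":0,"y":0,"z":-0.7,"wx":0,"wy":0,"wz":0},{"fingers":-1,"x":0,"y":0,"z":-0.8,"wx":0,"wy":0,"wz":0},{"fingers":-1,"x":0,"y":0,"z":-0.8,"wx":0,"wy":0,"wz":0},{"fingers":-1,"x":0,"y":0,"z":-0.4,"wx":0,"wy":0,"wz":0},{"fingers":-1,"x":0,"y":0,"z":-0.06,"wx":0,"wy":0,"wz":0}]' 40; python3 -m jog '[{"fingers":-1,"x":-0.2,"y":-0.19,"z":0,"wx":0,"wy":0,"wz":0},{"fingers":-1,"x":-0.5,"y":-0.48,"z":0,"wx":0,"wy":0,"wz":0},{"fingers":-1,"x":-0.6,"y":-0.57,"z":0,"wx":0,"wy":0,"wz":0},{"fingers":-1,"x":-0.6,"y":-0.57,"z":0,"wx":0,"wy":0,"wz":0},{"fingers":-1,"x":-0.5,"y":-0.48,"z":0,"wx":0,"wy":0,"wz":0},{"fingers":-1,"x":-0.36,"y":-0.35,"z":0,"wx":0,"wy":0,"wz":0},{"fingers":-1,"x":0,"y":0,"z":0,"wx":0,"wy":0,"wz":0.5},{"fingers":-1,"x":0,"y":0,"z":0,"wx":0,"wy":0,"wz":1},{"fingers":-1,"x":0,"y":0,"z":0,"wx":0,"wy":0,"wz":1},{"fingers":-1,"x":0,"y":0,"z":0,"wx":0,"wy":0,"wz":1},{"fingers":-1,"x":0,"y":0,"z":0,"wx":0,"wy":0,"wz":1},{"fingers":-1,"x":0,"y":0,"z":0,"wx":0,"wy":0,"wz":1},{"fingers":-1,"x":0,"y":0,"z":0,"wx":0,"wy":0,"wz":1},{"fingers":-1,"x":0,"y":0,"z":0,"wx":0,"wy":0,"wz":1},{"fingers":-1,"x":0,"y":0,"z":0,"wx":0,"wy":0,"wz":1},{"fingers":-1,"x":0,"y":0,"z":0,"wx":0,"wy":0,"wz":1},{"fingers":-1,"x":0,"y":0,"z":0,"wx":0,"wy":0,"wz":1},{"fingers":-1,"x":0,"y":0,"z":0,"wx":0,"wy":0,"wz":1},{"fingers":-1,"x":0,"y":0,"z":0,"wx":0,"wy":0,"wz":1},{"fingers":-1,"x":0,"y":0,"z":0,"wx":0,"wy":0,"wz":1}]' 40;  python3 -m jog '[{"fingers":-1,"x":0,"y":0,"z":0,"wx":0,"wy":0,"wz":1},{"fingers":-1,"x":0,"y":0,"z":0,"wx":0,"wy":0,"wz":1},{"fingers":-1,"x":0,"y":0,"z":0,"wx":0,"wy":0,"wz":1},{"fingers":-1,"x":0,"y":0,"z":0,"wx":0,"wy":0,"wz":1},{"fingers":-1,"x":0,"y":0,"z":0,"wx":0,"wy":0,"wz":1},{"fingers":-1,"x":0,"y":0,"z":0,"wx":0,"wy":0,"wz":1},{"fingers":-1,"x":0,"y":0,"z":0,"wx":0,"wy":0,"wz":1},{"fingers":-1,"x":0,"y":0,"z":0,"wx":0,"wy":0,"wz":1},{"fingers":-1,"x":0,"y":0,"z":0,"wx":0,"wy":0,"wz":1},{"fingers":-1,"x":0,"y":0,"z":0,"wx":0,"wy":0,"wz":1},{"fingers":-1,"x":0,"y":0,"z":0,"wx":0,"wy":0,"wz":1},{"fingers":-1,"x":0,"y":0,"z":0,"wx":0,"wy":0,"wz":1},{"fingers":-1,"x":0,"y":0,"z":0,"wx":0,"wy":0,"wz":1},{"fingers":-1,"x":0,"y":0,"z":0,"wx":0,"wy":0,"wz":1},{"fingers":-1,"x":0,"y":0,"z":0,"wx":0,"wy":0,"wz":1},{"fingers":-1,"x":0,"y":0,"z":0,"wx":0,"wy":0,"wz":1},{"fingers":-1,"x":0,"y":0,"z":0,"wx":0,"wy":0,"wz":1},{"fingers":-1,"x":0,"y":0,"z":0,"wx":0,"wy":0,"wz":1},{"fingers":-1,"x":0,"y":0,"z":0,"wx":0,"wy":0,"wz":1},{"fingers":-1,"x":0,"y":0,"z":0,"wx":0,"wy":0,"wz":1}]' 40; python3 -m jog '[{"fingers":-1,"x":0,"y":0,"z":0,"wx":0,"wy":0,"wz":1},{"fingers":-1,"x":0,"y":0,"z":0,"wx":0,"wy":0,"wz":1},{"fingers":-1,"x":0,"y":0,"z":0,"wx":0,"wy":0,"wz":1},{"fingers":-1,"x":0,"y":0,"z":0,"wx":0,"wy":0,"wz":1},{"fingers":-1,"x":0,"y":0,"z":0,"wx":0,"wy":0,"wz":1},{"fingers":-1,"x":0,"y":0,"z":0,"wx":0,"wy":0,"wz":1},{"fingers":-1,"x":0,"y":0,"z":0,"wx":0,"wy":0,"wz":1},{"fingers":-1,"x":0,"y":0,"z":0,"wx":0,"wy":0,"wz":0.6},{"fingers":-1,"x":0,"y":0,"z":0,"wx":0,"wy":0,"wz":0.3},{"fingers":-1,"x":0,"y":0,"z":0,"wx":0,"wy":0,"wz":0},{"fingers":-1,"x":0,"y":0,"z":0,"wx":0,"wy":0,"wz":0}]' 40; python3 -c "
from h import *
plan((.6274,-.0803,.130,-50.3))"
```

```text
time_s: 43.62
tool_pos: [0.4469, -0.0199, 0.2583]
orientation: [-0.687, 3.063, -0.001]
ft_force: [-0.1, -0.3, -2.8]
finger_gap: 0.039
grip_force: 41.5
time_s: 46.12
tool_pos: [0.6268, -0.0801, 0.2554]
orientation: [-0.782, -3.04, 0.001]
ft_force: [0.4, -0.1, -2.5]
finger_gap: 0.0386
grip_force: 41.5
time_s: 48.62
tool_pos: [0.6269, -0.0799, 0.2555]
orientation: [-2.554, -1.827, 0.003]
ft_force: [0.4, -0.0, -2.5]
finger_gap: 0.0389
grip_force: 41.6
time_s: 50.0
tool_pos: [0.6276, -0.0803, 0.2568]
orientation: [-2.955, -1.067, 0.0]
ft_force: [0.6, -0.4, -2.9]
finger_gap: 0.0387
grip_force: 41.5
t 50.00 tcp [ 0.6276 -0.0803  0.2568] psi -50.28 tilt [-0.0001  0.0001] gap 0.0387 q7 -0.45 F [ 0.6 -0.4 -2.9]
(0.6274, -0.0803, 0.13, -50.3) -> xyz [-0.   -0.    2.54] wz 0.0
```

```bash
python3 -m jog '[{"fingers":-1,"x":0,"y":0,"z":0.5,"wx":0,"wy":0,"wz":0},{"fingers":-1,"x":0,"y":0,"z":0.8,"wx":0,"wy":0,"wz":0},{"fingers":-1,"x":0,"y":0,"z":0.7,"wx":0,"wy":0,"wz":0},{"fingers":-1,"x":0,"y":0,"z":0.35,"wx":0,"wy":0,"wz":0},{"fingers":-1,"x":0,"y":0,"z":0.15,"wx":0,"wy":0,"wz":0},{"fingers":-1,"x":0,"y":0,"z":0.04,"wx":0,"wy":0,"wz":0},{"fingers":-1,"x":0,"y":0,"z":0,"wx":0,"wy":0,"wz":0}]' 40; python3 -m jog '[{"fingers":1,"x":0,"y":0,"z":0,"wx":0,"wy":0,"wz":0},{"fingers":1,"x":0,"y":0,"z":0,"wx":0,"wy":0,"wz":0},{"fingers":1,"x":0,"y":0,"z":0,"wx":0,"wy":0,"wz":0},{"fingers":1,"x":0,"y":0,"z":0,"wx":0,"wy":0,"wz":0},{"fingers":1,"x":0,"y":0,"z":-0.3,"wx":0,"wy":0,"wz":0},{"fingers":1,"x":0,"y":0,"z":-0.7,"wx":0,"wy":0,"wz":0},{"fingers":1,"x":0,"y":0,"z":-0.8,"wx":0,"wy":0,"wz":1},{"fingers":1,"x":0,"y":0,"z":-0.8,"wx":0,"wy":0,"wz":1},{"fingers":1,"x":0,"y":0,"z":-0.6,"wx":0,"wy":0,"wz":1},{"fingers":1,"x":0,"y":0,"z":-0.3,"wx":0,"wy":0,"wz":1},{"fingers":1,"x":0,"y":0,"z":0,"wx":0,"wy":0,"wz":1},{"fingers":1,"x":0,"y":0,"z":0,"wx":0,"wy":0,"wz":1},{"fingers":1,"x":0,"y":0,"z":0,"wx":0,"wy":0,"wz":1},{"fingers":1,"x":0,"y":0,"z":0,"wx":0,"wy":0,"wz":1},{"fingers":1,"x":0,"y":0,"z":0,"wx":0,"wy":0,"wz":1},{"fingers":1,"x":0,"y":0,"z":0,"wx":0,"wy":0,"wz":1},{"fingers":1,"x":0,"y":0,"z":0,"wx":0,"wy":0,"wz":1},{"fingers":1,"x":0,"y":0,"z":0,"wx":0,"wy":0,"wz":0.1},{"fingers":1,"x":0,"y":0,"z":0,"wx":0,"wy":0,"wz":0}]' 40; python3 -c "
from h import *
plan((.41,-.31,.30,-94.8))"
```

```text
time_s: 50.88
tool_pos: [0.6285, -0.0804, 0.1309]
orientation: [2.954, 1.066, 0.003]
ft_force: [0.1, -0.2, -2.9]
finger_gap: 0.0391
grip_force: 41.4
time_s: 53.25
tool_pos: [0.6277, -0.0803, 0.3053]
orientation: [-3.139, 0.127, -0.001]
ft_force: [-0.1, -0.8, 0.4]
finger_gap: 0.0853
grip_force: 0.0
t 53.25 tcp [ 0.6277 -0.0803  0.3053] psi -94.64 tilt [0.0005 0.    ] gap 0.0853 q7 -1.14 F [-0.1 -0.8  0.4]
(0.41, -0.31, 0.3, -94.8) -> xyz [-3.97  4.93  0.11] wz 0.04
```

```bash
python3 -m jog '[{"fingers":-1,"x":-0.25,"y":0.31,"z":0,"wx":0,"wy":0,"wz":0},{"fingers":-1,"x":-0.55,"y":0.68,"z":0,"wx":0,"wy":0,"wz":0},{"fingers":-1,"x":-0.6,"y":0.75,"z":0,"wx":0,"wy":0,"wz":0},{"fingers":-1,"x":-0.6,"y":0.75,"z":0,"wx":0,"wy":0,"wz":0},{"fingers":-1,"x":-0.6,"y":0.75,"z":0,"wx":0,"wy":0,"wz":0},{"fingers":-1,"x":-0.55,"y":0.68,"z":0,"wx":0,"wy":0,"wz":0},{"fingers":-1,"x":-0.47,"y":0.6,"z":0,"wx":0,"wy":0,"wz":0},{"fingers":-1,"x":-0.25,"y":0.31,"z":0,"wx":0,"wy":0,"wz":0},{"fingers":-1,"x":-0.1,"y":0.1,"z":0,"wx":0,"wy":0,"wz":0},{"fingers":-1,"x":0,"y":0,"z":0,"wx":0,"wy":0,"wz":0}]' 40
python3 - <<'E'
from h import *
plan((.41,-.31,.30,-94.8)); fs=survey()
f=fs['top']
for c,a,m in blobs(f,dark(f),40,500):
    if 320<c[0]<360 and 170<c[1]<215: print('bar',c,a,unproj(f,c,.189))
a=f['image'][105:205,160:360,::-1]; b=fs['scene']['image'][115:285,150:320,::-1]
cv2.imwrite('pics/a5.png',cv2.resize(a,(800,400),interpolation=cv2.INTER_CUBIC)); cv2.imwrite('pics/b5.png',cv2.resize(b,(600,600),interpolation=cv2.INTER_CUBIC))
E
```

```text
time_s: 54.5
tool_pos: [0.4101, -0.3092, 0.3047]
orientation: [-3.139, 0.128, -0.0]
ft_force: [0.0, 0.5, -0.3]
finger_gap: 0.0003
grip_force: 0.0
t 54.50 tcp [ 0.4101 -0.3092  0.3047] psi -94.66 tilt [0.0001 0.0004] gap 0.0003 q7 -0.68 F [ 0.   0.5 -0.3]
(0.41, -0.31, 0.3, -94.8) -> xyz [0.   0.02 0.09] wz 0.03
top tab [0.6522 0.1525] dock [0.6451 0.1491] 103 sp [None, None]
top tab [0.6417 0.0375] dock [0.6348 0.0359] 105 sp [None, None]
top tab [ 0.6328 -0.0788] dock [ 0.6261 -0.0786] 106 sp [None, None]
top PAD [ 0.6173 -0.1944] 268
top tab [0.5403 0.377 ] dock [0.5349 0.3702] 121 sp [[-10.517, 0.047, 22.0], [-10.367, 0.046, 21.0]]
top tab [ 0.4371 -0.1597] dock [ 0.4333 -0.1583] 76 sp [[-144.449, 0.035, 209.0], [-145.121, 0.036, 214.0]]
top tab [0.4256 0.374 ] dock [0.422  0.3672] 125 sp [[22.354, 0.048, 18.0], [22.504, 0.048, 18.0]]
scene tab [ 0.3182 -0.1462] dock [ 0.3329 -0.1355] 83 sp [None, None]
scene tab [ 0.4353 -0.163 ] dock [ 0.4475 -0.152 ] 80 sp [None, None]
scene PAD [ 0.6176 -0.1956] 195
scene tab [ 0.6182 -0.0904] dock [ 0.6265 -0.0809] 87 sp [[-133.079, 0.007, 350.0], [-127.327, 0.007, 358.0]]
scene tab [0.6272 0.0266] dock [0.6354 0.0337] 90 sp [None, None]
scene tab [0.424  0.3708] dock [0.4365 0.3707] 96 sp [None, None]
scene tab [0.6388 0.1426] dock [0.6467 0.1472] 94 sp [None, None]
scene tab [0.5383 0.374 ] dock [0.5484 0.3738] 98 sp [None, [-176.888, 0.061, 4.0]]
```

View pics/a5.png

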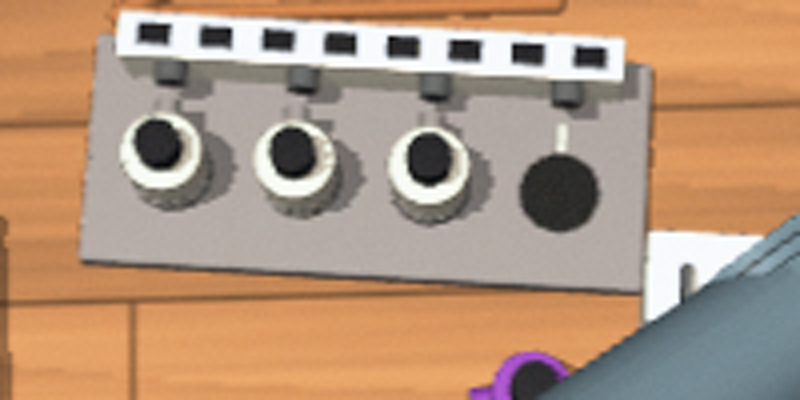

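View pics/b5.png

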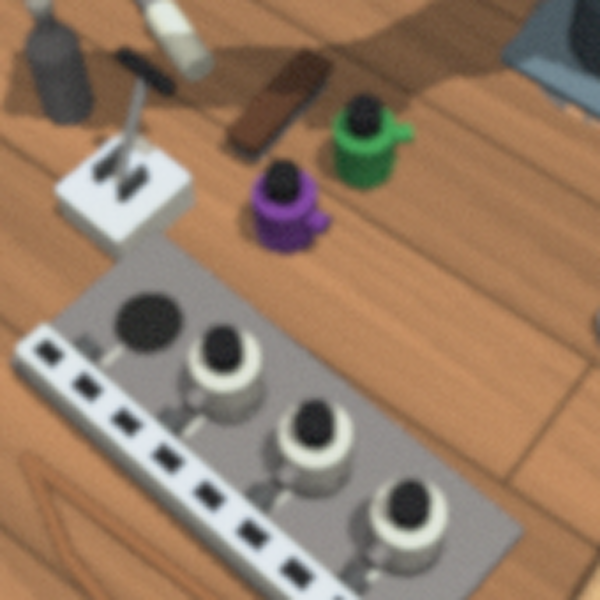

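All three sit on their pads with spouts towards the nozzles: (167,103), (297,113) and (430,118) in the top crop. I'll measure the spout angles in one enlarged picture.

Run:
```python
from h import *
P=[(.6458,.1482),(.6352,.0348),(.6263,-.0798)]
d=np.array([np.cos(np.radians(-4.82)),np.sin(np.radians(-4.82))])
rows=[]
for n in('top','scene'):
    f=eyes.grab_frame(n); r=[]
    for p in P:
        q=np.array(p); c=proj(f,[*(q+.048*d),.075])[0]; o=np.round(c).astype(int)-12
        im=f['image'][o[1]:o[1]+24,o[0]:o[0]+24,::-1].astype(float); im=np.clip((im-60)*1.6,0,255).astype(np.uint8)
        im=cv2.resize(im,(264,264),interpolation=cv2.INTER_CUBIC)
        w=lambda r,z,a=0:tuple(int(v) for v in ((proj(f,[*(q+r*(R.from_euler('z',a,degrees=True).as_matrix()[:2,:2]@d)),z])[0]-o+.5)*11))
        cv2.line(im,w(.034,.075),w(.066,.075),(0,0,255),1)
        for a in(-10,10): cv2.circle(im,w(.052,.075,a),3,(0,255,0),-1)
        r.append(im)
    rows.append(np.hstack(r))
cv2.imwrite('pics/z6.png',np.vstack(rows))
```

```text
(no output)
```

View pics/z6.png

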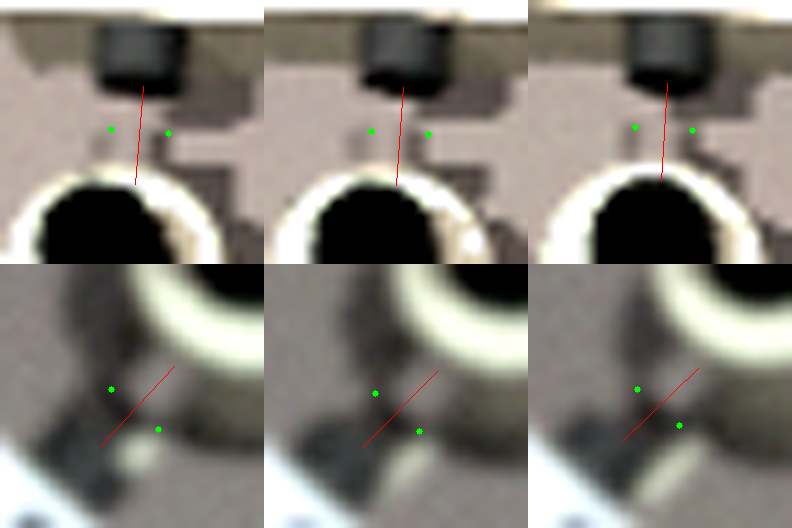

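Spouts lie along the nozzle lines in both views, within about 3°, and the centres are within 2 mm of the pad centres. Next is the lever: the bar triangulates to (0.461, −0.310, 0.189) from both views. I'll lower the closed fingers behind it and push +x.

```bash
python3 -m jog '[{"fingers":-1,"x":0,"y":0,"z":0.4,"wx":0,"wy":0,"wz":0},{"fingers":-1,"x":0,"y":0,"z":0.7,"wx":0,"wy":0,"wz":0},{"fingers":-1,"x":0,"y":0,"z":0.6,"wx":0,"wy":0,"wz":0},{"fingers":-1,"x":0,"y":0,"z":0.4,"wx":0,"wy":0,"wz":0},{"fingers":-1,"x":0,"y":0,"z":0.25,"wx":0,"wy":0,"wz":0},{"fingers":-1,"x":0,"y":0,"z":0,"wx":0,"wy":0,"wz":0}]' 40; python3 -m jog '[{"fingers":-1,"x":0.2,"y":0,"z":0,"wx":0,"wy":0,"wz":0},{"fingers":-1,"x":0.2,"y":0,"z":0,"wx":0,"wy":0,"wz":0},{"fingers":-1,"x":0.15,"y":0,"z":0,"wx":0,"wy":0,"wz":0},{"fingers":-1,"x":0.15,"y":0,"z":0,"wx":0,"wy":0,"wz":0},{"fingers":-1,"x":0.15,"y":0,"z":0,"wx":0,"wy":0,"wz":0}]' 40;  python3 -m jog '[{"fingers":-1,"x":0.15,"y":0,"z":0,"wx":0,"wy":0,"wz":0},{"fingers":-1,"x":0.2,"y":0,"z":0,"wx":0,"wy":0,"wz":0},{"fingers":-1,"x":0.2,"y":0,"z":0,"wx":0,"wy":0,"wz":0},{"fingers":-1,"x":0.2,"y":0,"z":0,"wx":0,"wy":0,"wz":0},{"fingers":-1,"x":0.2,"y":0,"z":0,"wx":0,"wy":0,"wz":0},{"fingers":-1,"x":0.2,"y":0,"z":0,"wx":0,"wy":0,"wz":0}]' 40
```

```text
time_s: 55.45
tool_pos: [0.4096, -0.3096, 0.187]
orientation: [-3.139, 0.129, 0.001]
ft_force: [0.1, 0.1, -1.0]
finger_gap: -0.0001
grip_force: 0.0
time_s: 56.08
tool_pos: [0.4514, -0.3134, 0.1873]
orientation: [-3.139, 0.13, 0.003]
ft_force: [-5.8, -0.2, 3.0]
finger_gap: 0.0003
grip_force: 2.3
time_s: 56.82
tool_pos: [0.51, -0.3179, 0.1872]
orientation: [3.139, -0.129, -0.0]
ft_force: [-5.1, -0.7, 2.8]
finger_gap: -0.0004
grip_force: 0.0
```

```bash
python3 -m jog '[{"fingers":-1,"x":0.2,"y":0,"z":0,"wx":0,"wy":0,"wz":0},{"fingers":-1,"x":0.2,"y":0,"z":0,"wx":0,"wy":0,"wz":0},{"fingers":-1,"x":0.15,"y":0,"z":0,"wx":0,"wy":0,"wz":0}]' 40; python3 -m jog '[{"fingers":-1,"x":0.08,"y":0,"z":0,"wx":0,"wy":0,"wz":0}]'; python3 -m jog '[{"fingers":-1,"x":0.06,"y":0,"z":0,"wx":0,"wy":0,"wz":0}]'; python3 -m jog '[{"fingers":-1,"x":0.04,"y":0,"z":0,"wx":0,"wy":0,"wz":0}]'
```

```text
time_s: 57.2
tool_pos: [0.5352, -0.3197, 0.1858]
orientation: [-3.138, 0.13, 0.008]
ft_force: [-7.8, -0.4, -2.4]
finger_gap: 0.0001
grip_force: 3.4
time_s: 57.32
tool_pos: [0.5391, -0.32, 0.1858]
orientation: [-3.138, 0.129, 0.008]
ft_force: [-8.0, -0.1, -1.3]
finger_gap: 0.0001
grip_force: 3.3
time_s: 57.45
tool_pos: [0.5419, -0.3202, 0.1858]
orientation: [-3.137, 0.13, 0.008]
ft_force: [-8.7, -0.0, -0.2]
finger_gap: -0.0003
grip_force: 3.5
time_s: 57.58
tool_pos: [0.5438, -0.3204, 0.1858]
orientation: [-3.137, 0.13, 0.008]
ft_force: [-7.5, -0.2, -0.4]
finger_gap: 0.0005
grip_force: 3.4
```

```bash
for i in 1; do python3 -m jog '[{"fingers":-1,"x":0.05,"y":0,"z":0,"wx":0,"wy":0,"wz":0},{"fingers":-1,"x":0,"y":0,"z":0,"wx":0,"wy":0,"wz":0}]'; python3 -m jog '[{"fingers":-1,"x":0.05,"y":0,"z":0,"wx":0,"wy":0,"wz":0},{"fingers":-1,"x":0,"y":0,"z":0,"wx":0,"wy":0,"wz":0}]'; python3 -m jog '[{"fingers":-1,"x":0.05,"y":0,"z":0,"wx":0,"wy":0,"wz":0},{"fingers":-1,"x":0,"y":0,"z":0,"wx":0,"wy":0,"wz":0}]'; done | grep -A2 tool_pos
```

```text
tool_pos: [0.5464, -0.3207, 0.1859]
orientation: [-3.138, 0.13, 0.008]
ft_force: [-8.2, -0.6, -0.4]
--
tool_pos: [0.5476, -0.3209, 0.1857]
orientation: [-3.137, 0.131, 0.011]
ft_force: [-10.8, -0.7, 0.7]
--
tool_pos: [0.5481, -0.3211, 0.1854]
orientation: [-3.135, 0.132, 0.017]
ft_force: [-15.3, 1.3, 2.8]
```

The stop is reached: force is climbing to 15 N with no further travel. I'll hold, then back off.

```bash
python3 -m jog '[{"fingers":-1,"x":0.02,"y":0,"z":0,"wx":0,"wy":0,"wz":0},{"fingers":-1,"x":0,"y":0,"z":0,"wx":0,"wy":0,"wz":0},{"fingers":-1,"x":0,"y":0,"z":0,"wx":0,"wy":0,"wz":0},{"fingers":-1,"x":0,"y":0,"z":0,"wx":0,"wy":0,"wz":0},{"fingers":-1,"x":0,"y":0,"z":0,"wx":0,"wy":0,"wz":0},{"fingers":-1,"x":0,"y":0,"z":0,"wx":0,"wy":0,"wz":0},{"fingers":-1,"x":0,"y":0,"z":0,"wx":0,"wy":0,"wz":0},{"fingers":-1,"x":0,"y":0,"z":0,"wx":0,"wy":0,"wz":0}]'; python3 -m jog '[{"fingers":-1,"x":-0.15,"y":0,"z":0,"wx":0,"wy":0,"wz":0},{"fingers":-1,"x":-0.25,"y":0,"z":0,"wx":0,"wy":0,"wz":0},{"fingers":-1,"x":-0.3,"y":0,"z":0,"wx":0,"wy":0,"wz":0},{"fingers":-1,"x":-0.3,"y":0,"z":0,"wx":0,"wy":0,"wz":0},{"fingers":-1,"x":-0.3,"y":0,"z":0,"wx":0,"wy":0,"wz":0},{"fingers":-1,"x":-0.3,"y":0,"z":0,"wx":0,"wy":0,"wz":0},{"fingers":-1,"x":-0.3,"y":0,"z":0,"wx":0,"wy":0,"wz":0},{"fingers":-1,"x":-0.3,"y":0,"z":0,"wx":0,"wy":0,"wz":0},{"fingers":-1,"x":-0.3,"y":0,"z":0,"wx":0,"wy":0,"wz":0},{"fingers":-1,"x":-0.3,"y":0,"z":0,"wx":0,"wy":0,"wz":0},{"fingers":-1,"x":-0.2,"y":0,"z":0,"wx":0,"wy":0,"wz":0},{"fingers":-1,"x":0,"y":0,"z":-0.5,"wx":0,"wy":0,"wz":0},{"fingers":-1,"x":0,"y":0,"z":-0.8,"wx":0,"wy":0,"wz":0},{"fingers":-1,"x":0,"y":0,"z":-0.8,"wx":0,"wy":0,"wz":0},{"fingers":-1,"x":0,"y":0,"z":-0.4,"wx":0,"wy":0,"wz":0},{"fingers":-1,"x":0,"y":0,"z":0,"wx":0,"wy":0,"wz":0}]'
python3 - <<'E'
from h import *
plan(); fs=survey()
cv2.imwrite('pics/s7.png',cv2.resize(fs['scene']['image'][:,:,::-1],(800,600)))
E
```

```text
time_s: 59.32
tool_pos: [0.5484, -0.321, 0.1853]
orientation: [-3.135, 0.133, 0.018]
ft_force: [-17.3, 2.9, 4.1]
finger_gap: -0.0002
grip_force: 9.1
time_s: 61.32
tool_pos: [0.4054, -0.3098, 0.3135]
orientation: [3.138, -0.128, 0.005]
ft_force: [0.1, -0.6, 0.1]
finger_gap: 0.0001
grip_force: 0.0
t 61.33 tcp [ 0.4054 -0.3098  0.3135] psi -94.68 tilt [ 0.0032 -0.0011] gap 0.0001 q7 -0.69 F [ 0.1 -0.6  0.1]
top tab [0.6522 0.1525] dock [0.6451 0.1491] 103 sp [None, None]
top tab [0.6417 0.0375] dock [0.6348 0.0359] 105 sp [None, None]
top tab [ 0.6328 -0.0788] dock [ 0.6261 -0.0786] 106 sp [None, None]
top PAD [ 0.6172 -0.1944] 267
top tab [0.5403 0.3769] dock [0.535 0.37 ] 120 sp [[-10.376, 0.047, 22.0], [-10.227, 0.046, 21.0]]
top tab [ 0.4337 -0.1614] dock [ 0.43 -0.16] 99 sp [[-144.49, 0.037, 189.0], [-144.611, 0.037, 198.0]]
top tab [0.4257 0.3742] dock [0.4221 0.3674] 124 sp [[22.214, 0.048, 18.0], [22.365, 0.047, 18.0]]
scene tab [ 0.3184 -0.1461] dock [ 0.333  -0.1355] 84 sp [None, None]
scene tab [ 0.4353 -0.163 ] dock [ 0.4475 -0.152 ] 80 sp [None, None]
scene PAD [ 0.6177 -0.1957] 198
scene tab [ 0.6182 -0.0904] dock [ 0.6265 -0.0809] 87 sp [[-133.079, 0.007, 350.0], [-127.327, 0.007, 358.0]]
scene tab [0.6271 0.0266] dock [0.6352 0.0337] 93 sp [None, None]
scene tab [0.4238 0.3709] dock [0.4363 0.3708] 97 sp [None, None]
scene tab [0.6387 0.1426] dock [0.6466 0.1472] 94 sp [None, None]
scene tab [0.5384 0.3737] dock [0.5484 0.3735] 98 sp [None, [-177.144, 0.061, 4.0]]
```

View pics/s7.png

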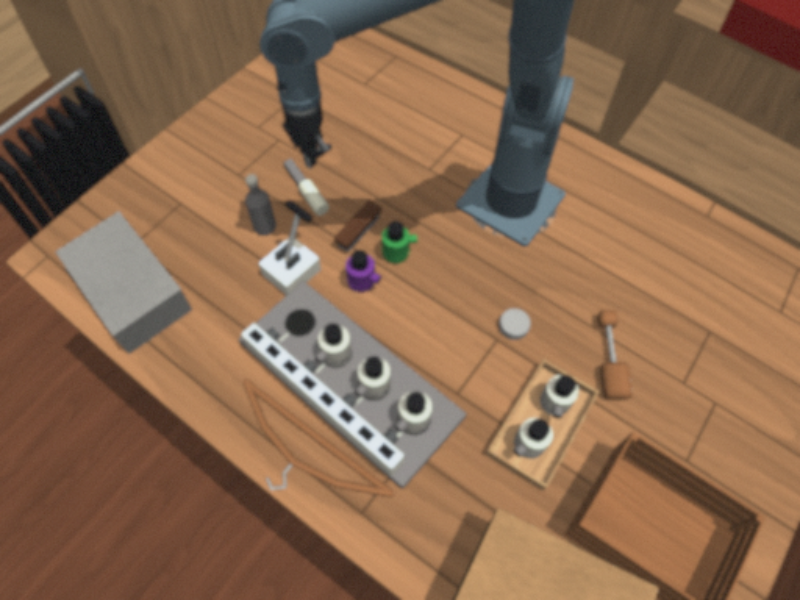

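The picture shows:
- Canisters on pads 1–3 at (415,410), (373,375) and (333,343).
- Both dried ones upright in the tray at (562,393) and (536,436).
- The lever back at rest at (297,210).
- Bystanders not moved.

I'll hand it in.

```bash
python3 -c "
from cell import ticket
print(ticket.job_done())"
```

```text
the job is handed in; nothing more can be done
None
```

The changeover is done and handed in, with no verdict returned: both dried canisters stand in the tray, the three damp ones are on pads 1–3 (about 2 mm off centre, spouts within roughly 3° of their nozzles), and the lever was held at its stop for about a second, then sprang back.

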